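Feed a stone block through the sprung flap and press it home

TASK

With the wooden pusher, slide the small stone block along the steel bed, through the sprung flap of the feed box, and press it firmly but gently home against the padded stop inside: push about 10 N harder than the sliding took, and never load the pad with 15 N, or the stone chips. Then draw the pusher out so that the flap shuts behind the block, and stand the pusher back down on the bench beside the feed box, leaving everything else on the bench where it is.

Things in the scene. Friction and masses are not known exactly. Their poses are not given: they have to be found in the camera images.
- feed_box: Grey feed box fixed on the bench. Origin: underside of its 8 mm steel bed plate, on the centre line, in the plane of the shut flap; x is the feed direction into the box, y left, z up. All x, y, z of its parts below are in this frame. Open bed (top z = 8 mm, 130 mm wide) from x = -130 mm to the flap at x = 0; box with clear lid from there to 170 mm, drive housing to 241 mm, 115 mm high.
- bed_entry (a point): Point on the top of the bed, on the centre line, at x = -104 mm. Side rails, 18 mm high above the bed, are 100 mm apart here (x = -118 to -90 mm), then narrow to 46 mm apart at x = -22 mm and run on straight through the box.
- header_top (a point): Top of the dark header bar over the flap, centre, x = 4 mm, z = 63 mm. The header is 110 mm wide, from x = -4 to 12 mm and z = 50 to 63 mm; the box behind it is no higher as far as x = 170 mm.
- flap (a joint): Aluminium flap, 42 mm wide, 40 mm tall, hinged on its top edge at x = 0, z = 50 mm. 0 rad = shut (upright), grows as its lower edge swings into the box, to 1.35. Spring: 0.06 N m shut, 0.15 N m at 0.9 rad. On the 16 mm high block or pusher it lies at about 0.85 rad, lower edge 31 mm behind x = 0, pressing down with 5 N. Shuts only if nothing that high is left at x = 0 to 31 mm.
- stop_unit: Padded stop in the box; this origin is a fixed point on the bed at x = 30 mm and does not tell where the stop is. Set differently each time: its free pad face lies somewhere in x = 86 to 116 mm. The pad is sprung: 1 mm for each 4 N, no preload, bottoming at 5 mm (20 N). Flap and friction load the pusher by 2 to 10 N before the pad is met; most of any extra push reaches the pad.
- block_center (a point): Centre of the stone block: pale marble, 50 mm long (its x, roughly along the feed at the start), 40 mm wide, 16 mm high, about 90 g, lying on the open bed. With its leading face at the free pad its centre is at x = 61 to 91 mm of the feed box, and the flap can shut behind it.
- pusher_grip (a point): Grip point of the wooden pusher: a board 125 mm long, 36 mm wide, 16 mm high with a white slippery nylon sole and an upright handle near its rear end; 100 g, standing on the bench. Handle 30 mm long (x), 22 mm wide (y), top 70 mm above the underside; this point is on its axis, 48 mm above the underside, 105 mm behind the nose. x points to the nose, y left, z up.
- pusher_nose (a point): Centre of the pusher's flat front face (36 mm wide, 16 mm high), 8 mm above its underside; axes as for the grip point.
- jar: White jar with a steel lid, 56 mm across, 65 mm high. Origin under its centre. To be left alone.
- mallet: Hammer lying on the bench, about 0.3 m long. To be left alone.
- square_blank: Square marble blank, 60 x 60 x 14 mm, lying on the bench. To be left alone.
- offcut: Angular pale stone offcut, about 110 mm long, 18 mm thick, lying on the bench. To be left alone.
- brush: Brush lying on the bench. To be left alone.
- straightedge: Aluminium straightedge 200 x 28 x 6 mm lying on the bench. To be left alone.
Things that resemble listed ones, but are neither listed nor needed, are in the scene too. What is meant by the part that bears pusher_grip is not turquoise, and is the smaller of those in its own colour.

How it is judged:
By the outcome, as a careful person would: the job done as asked, in the order asked, and still so for the second after the job is handed in, with the robot touching nothing.
It also fails if it takes over 72 s, if anything falls off the work surface, if the arm or the gripper's body presses on something with over 40 N, if the wrist force passes 120 N, or if a joint passes its speed limit or range.

ROBOT

A 6-joint arm with a two-finger parallel gripper is mounted at the origin on the work surface. World frame = base frame: x ahead of the robot, y to its left, z up, the work surface at z = 0. Lengths are in m, angles in rad, forces in N, time in s.
With the tool pointing down it reaches from about 0.35 to 1 m from the base axis. Payload 7.1 kg.
Tool frame: the origin (TCP) lies midway between the tips of the shut fingers; the grasp point (between the pads) lies 19 mm behind it; x points along the fingers, y is the direction in which the jaws open and shut, and the axes are right-handed (so a half turn about x gives the same grasp; the last joint's range is limited). The gripper opens to 85 mm and grips with 20 to 120 N. Pads are 22 mm wide; open, the fingers measure 114 mm over their backs; the gripper's body (76 mm by 85 mm) begins 54 mm behind the grasp point. The pads swing forward as they close: fully open they stand 13 mm farther back than shut.
Start: joints at [-1.329, 0.423, 1.63, -0, 1.089, -0.019], TCP at [0.161, -0.604, 0.231] pointing down, gripper open.
Joint ranges: [-3, 3], [-0.9, 2.11], [0.09, 2.58], [-1.31, 4.45], [0.11, 2.69], [-2.54, 2.54]. Speed limits (rad/s): [2.39, 2.39, 3.01, 3.14, 3.14, 3.14].

INTERFACE

Orientations are given as a unit quaternion [x, y, z, w].
In Python, from plant import r gives the robot as it stands.
- The arm moves only by the tool drive_tool, never from a script. Its argument "targets" is a list of rows, each an object of numbers: "tx", "ty", "tz": the shift along the tool's x, y, z in cm; "yaw": the turn about the tool's x in degrees. A call has 1 to 12 rows; each row shifts and turns the commanded pose from where the row before left it, along the tool's axes as they then stand; what a row does not reach is not made up. A row lasts 1/10 s, in which the tool goes at most 50 mm and 8.59 degrees, less where a joint would pass 70% of its speed; a pose out of reach is approached as far as the arm can. A call with a gripper value outside its range is refused whole. "claw" is the opening, from 0 (shut) to 1 (fully open), set as the call begins (left out, the last holds). The fingers move at their own pace and stop on an object; "squeeze" is the grip in N (left out, the last holds). Time passes only in rows, so rows that do not move let the fingers close. It gives the time, the measured TCP pose, the force and the opening at its end, in the units of the state.
- r.get_obs(): the state, without advancing time (a new reading comes with each control period).
- r.camera(name): name is "side" or "top"; returns the picture (384x512x3 uint8, red, green, blue); there is no depth.
- r.camera_model(name): a dict with "fx", "fy", "cx", "cy" (pixels), "rvec" (rotation vector, rad) and "tvec" (3), from world to camera coordinates, as OpenCV has them. Camera axes: x right, y down, z forward; pixel columns grow to the right and rows downward; lengths in m; the calibration is good to about 2 mm. A picture is of the moment at which its call begins. camera_model takes no time and is no camera call.
- r.job_done(): hands the job in, once; it reports no verdict.
The state is a dict: "time_s": time; "q": joint angles; "qvel": joint speeds; "tau": joint torques, N m; "ee_pos": TCP position; "tool_rot": TCP orientation; "contact_force": force on the tool from outside, world axes, zero at the start; "wrist_torque": the same for the moment, N m; "grip_width": finger opening in m.
Only numpy, scipy, OpenCV 4.12 (cv2) and the standard library are available. Lean on these libraries where they do the work, as an engineer would, in place of code of your own. Each camera call takes 0.05 s, during which the arm holds its last target.

## Working session

There is one attempt and no reset: what is moved stays moved. The work goes in short steps, Python scripts to look and compute and a tool call to move; the robot and the scene stay as the last step left them, time stands still between calls to the robot, and variables do not carry over. Pictures are saved under pics/ and viewed, and the job is handed in when it is done.

Besides the shell and the picture viewer there is one more tool, called after "Call:" as a command line: name --argument value ..., lists and objects as JSON in quotes. drive_tool: Moves the arm, as the interface text tells. Its arguments: {"type":"object","properties":{"targets":{"type":"array","items":{"type":"object","properties":{"tx":{"type":"number"},"ty":{"type":"number"},"tz":{"type":"number"},"yaw":{"type":"number"}}}},"claw":{"type":"number"},"squeeze":{"type":"number"}},"required":["targets"]}

```bash
ls; mkdir -p pics; python3 - <<'E'
from plant import r
import cv2
for n in("side","top"):
    im=r.camera(n); cv2.imwrite(f"pics/{n}0.png",im[:,:,::-1]); print(r.camera_model(n))
print(r.get_obs())
E
```

```text
pics
{'fx': 403.52897367834396, 'fy': 403.52897367834396, 'cx': 257.11945734240294, 'cy': 188.4497337403935, 'rvec': array([ 0.84751181, -2.48693217,  1.17180566]), 'tvec': array([0.41758147, 0.27409824, 0.90449572])}
{'fx': 358.67590405828037, 'fy': 358.67590405828037, 'cx': 253.8338801063694, 'cy': 190.19195506942026, 'rvec': array([ 2.18519015, -2.15981988,  0.08983949]), 'tvec': array([-0.01970508,  0.54639581,  0.94971696])}
{'time_s': 0.1, 'q': array([-1.32901157e+00,  4.23761013e-01,  1.63061304e+00, -3.01207660e-05,
        1.08861581e+00, -1.89841594e-02]), 'qvel': array([-0.00107557, -0.00186011, -0.00187911,  0.00061947, -0.00091382,
       -0.00108448]), 'tau': array([-2.11136103e-04, -5.58423829e+01, -2.82444620e+01, -3.29019440e-05,
        3.00027910e-03,  5.29635173e-06]), 'ee_pos': array([ 0.16104689, -0.60337842,  0.23062577]), 'tool_rot': array([-0.70103974, -0.09242949,  0.70116832, -0.09144974]), 'contact_force': array([-0.21899538, -0.00067975,  0.48563348]), 'wrist_torque': array([-0.02438496,  0.05008827, -0.00772902]), 'grip_width': 0.08501113056664014}
```

View pics/side0.png

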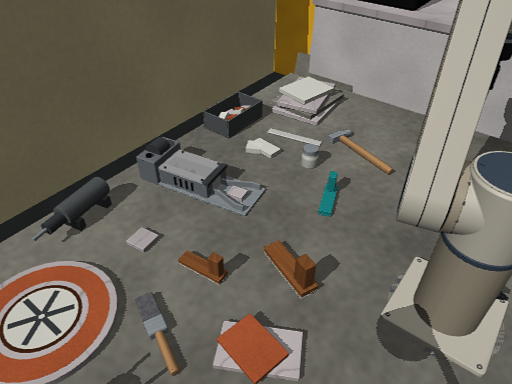

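View pics/top0.png

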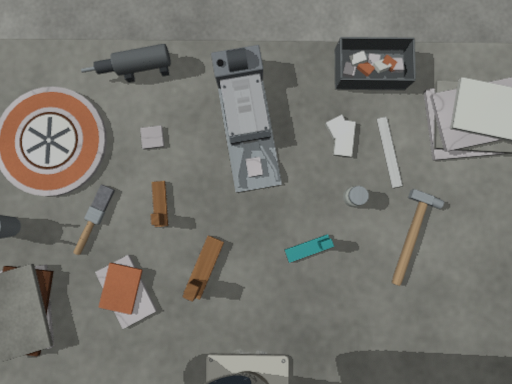

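The side view shows three pushers: small brown (205,265), large brown (292,268) and turquoise (329,195). In the top view these are at (159,204), (203,268) and (309,248). The description (not turquoise, smaller of the brown ones) picks the small brown one at top (159,204). I'll check it in close crops.

```bash
cat > h.py <<'E'
import numpy as np, cv2
from plant import r
def P(name):
    m=r.camera_model(name); K=np.array([[m['fx'],0,m['cx']],[0,m['fy'],m['cy']],[0,0,1]])
    R=cv2.Rodrigues(m['rvec'])[0]; return K,R,m['tvec'],m
def ray(name,uv,z):
    K,R,t,m=P(name); d=R.T@np.linalg.solve(K,[uv[0],uv[1],1.]); c=-R.T@t
    return c+d*(z-c[2])/d[2]
def proj(name,X):
    K,R,t,m=P(name); return cv2.projectPoints(np.atleast_2d(np.array(X,float)),m['rvec'],m['tvec'],K,None)[0][:,0]
def crop(name,x0,y0,x1,y1,s,out,im=None,pts=()):
    if im is None: im=r.camera(name)
    c=cv2.resize(np.ascontiguousarray(im[y0:y1,x0:x1,::-1]),None,fx=s,fy=s,interpolation=cv2.INTER_CUBIC)
    for p in pts: cv2.circle(c,(int((p[0]-x0+.5)*s),int((p[1]-y0+.5)*s)),2,(0,255,0),-1)
    cv2.imwrite(out,c)
E
python3 - <<'E'
from h import *
t=cv2.imread('pics/top0.png')[:,:,::-1]; s=cv2.imread('pics/side0.png')[:,:,::-1]
crop('top',200,40,300,200,3.7,'pics/c1.png',t)
crop('top',130,170,190,240,8,'pics/c2.png',t)
crop('side',130,130,270,290,3.7,'pics/c3.png',s)
for n in('top','side'):
    K,R,tt,m=P(n); print(n,-R.T@tt)
E
```

```text
top [ 0.45975655 -0.02030229  0.99454045]
side [0.02188689 0.67166531 0.78485879]
```

View pics/c1.png

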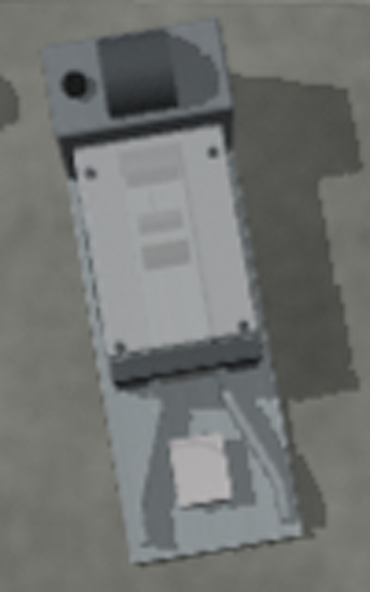

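View pics/c2.png

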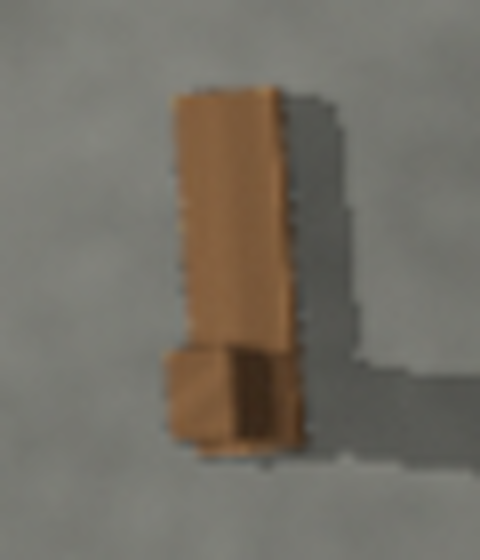

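View pics/c3.png

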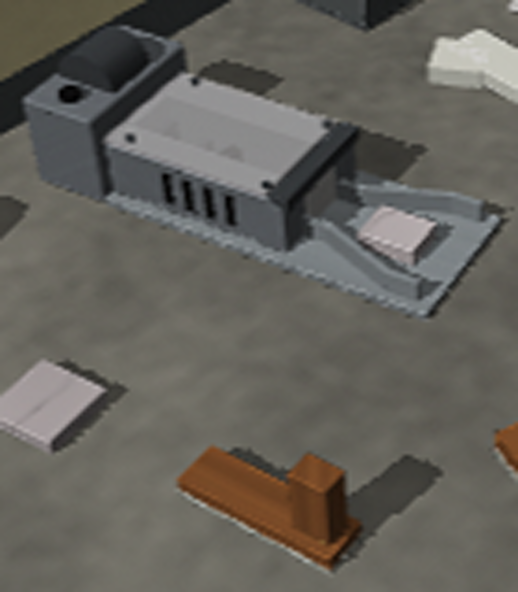

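```bash
cat > fit.py <<'E'
from h import *
from scipy.optimize import least_squares
def fit(obs,z0,x0):
    # obs: list (view,(u,v),(lx,ly,lz)) ; pose x,y,yaw
    def f(p):
        c,s=np.cos(p[2]),np.sin(p[2]); o=[]
        for n in('top','side'):
            L=[(uv,l) for v,uv,l in obs if v==n]
            if not L: continue
            X=[[p[0]+c*l[0]-s*l[1],p[1]+s*l[0]+c*l[1],z0+l[2]] for _,l in L]
            o.append((proj(n,X)-np.array([u for u,_ in L])).ravel())
        return np.concatenate(o)
    q=least_squares(f,x0,loss='soft_l1'); return q.x,np.round(f(q.x).reshape(-1,2),1)
E
python3 - <<'E'
from fit import *
T=lambda a,b:(200+a/3.7-.5,40+b/3.7-.5)
S=lambda a,b:(130+a/3.7-.5,130+b/3.7-.5)
U=lambda a,b:(130+a/8-.5,170+b/8-.5)
for uv,z in((T(134,564),.008),(T(302,535),.008),(T(42,48),.115),(T(215,18),.115)): print(ray('top',uv,z))
box=[('top',T(134,564),(-.13,.065,.008)),('top',T(302,535),(-.13,-.065,.008)),
 ('side',S(428,312),(-.13,.065,.008)),('side',S(499,215),(-.13,-.065,.008)),
 ('top',T(113,365),(-.004,.055,.063)),('top',T(262,342),(-.004,-.055,.063)),('side',S(357,127),(-.004,-.055,.063)),('side',S(292,206),(-.004,.055,.063))]
p,e=fit(box,0,[.65,.05,.1]); print('box',p); print(e)
# block
blk=[('top',T(171,441),(.025,.02,.008)),('top',T(223,434),(.025,-.02,.008)),('top',T(179,508),(-.025,.02,.008)),('top',T(229,498),(-.025,-.02,.008)),
 ('side',S(413,250),(-.025,.02,.008)),('side',S(437,222),(-.025,-.02,.008)),('side',S(385,206),(.025,-.02,.008)),('side',S(358,233),(.025,.02,.008))]
b,e=fit(blk,.016,[.55,.0,.1]); print('blk',b); print(e)
c,s=np.cos(p[2]),np.sin(p[2]); d=b[:2]-p[:2]; print('blk in box',c*d[0]+s*d[1],-s*d[0]+c*d[1],b[2]-p[2])
pu=[('top',U(173,94),(0,.018,.016)),('top',U(278,88),(0,-.018,.016)),('top',U(165,350),(-.09,.011,.07)),('top',U(232,346),(-.09,-.011,.07)),('top',U(172,438),(-.12,.011,.07)),('top',U(233,438),(-.12,-.011,.07)),('top',U(302,446),(-.125,-.018,.016)),
 ('side',S(211,448),(0,-.018,.016)),('side',S(179,484),(0,.018,.016)),('side',S(333,556),(-.125,.018,.016)),('side',S(331,491),(-.12,.011,.07)),('side',S(347,466),(-.12,-.011,.07)),('side',S(288,474),(-.09,.011,.07)),('side',S(307,453),(-.09,-.011,.07))]
q,e=fit(pu,0,[.5,.25,0]); print('push',q); print(e)
E
```

```text
[0.54265798 0.03676156 0.008     ]
[ 0.56583576 -0.08843641  0.008     ]
[0.89002519 0.09991487 0.115     ]
[ 0.91263094 -0.01914709  0.115     ]
box [ 0.68277706 -0.00210426  0.19653672]
[[ 0.2  0. ]
 [ 1.  -0.8]
 [-0.1  4.6]
 [ 0.5  3.3]
 [-0.8  0.6]
 [-0.   0.3]
 [-0.4 -0.1]
 [-2.1 -0.9]]
blk [ 0.61094284 -0.01335393  0.15710547]
[[-0.1  0.2]
 [ 0.3 -0. ]
 [ 0.3 -0. ]
 [ 1.3  0.6]
 [-0.4  0.9]
 [-0.   0.6]
 [-0.6 -0.3]
 [-0.4 -0. ]]
blk in box -0.07264809240311848 0.0029942440312576753 -0.03943125013453952
push [0.56936524 0.25196863 0.12116716]
[[-0.1  0.6]
 [-0.2 -0.1]
 [ 0.4  0.4]
 [ 0.5 -0. ]
 [ 0.4  1.1]
 [ 1.3  0.1]
 [ 0.7  0.6]
 [-0.4 -0.7]
 [-0.9 -0.9]
 [-0.5  1. ]
 [-1.2  0.6]
 [-0.1  0.9]
 [-0.4 -0.1]
 [ 0.  -0.6]]
```

```bash
python3 - <<'E'
from h import *
t=cv2.imread('pics/top0.png')[:,:,::-1]; s=cv2.imread('pics/side0.png')[:,:,::-1]
crop('top',220,125,290,200,8,'pics/c4.png',t)
crop('side',190,150,270,220,8,'pics/c5.png',s)
E
```

```text
(no output)
```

View pics/c4.png

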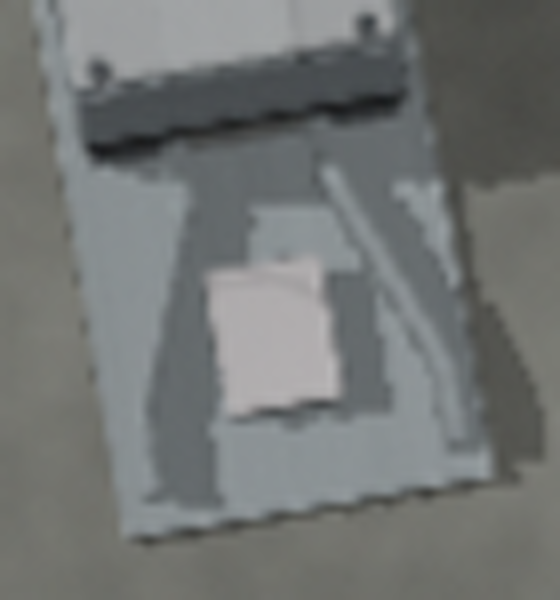

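View pics/c5.png

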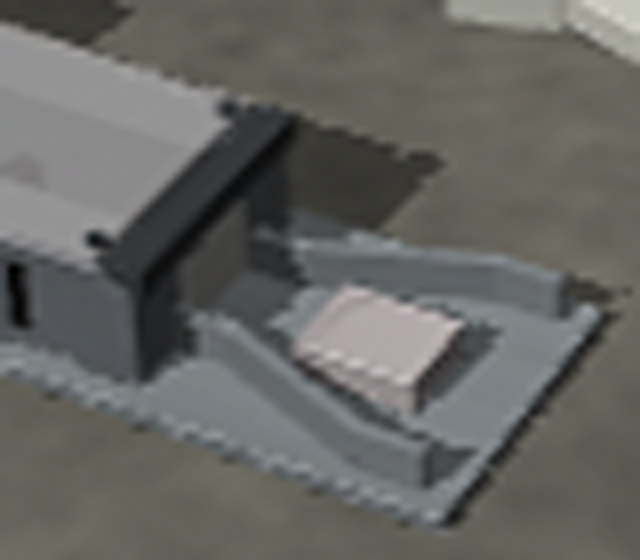

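```bash
cat > box.py <<'E'
from fit import *
def go():
    T=lambda a,b:(220+a/8-.5,125+b/8-.5)
    S=lambda a,b:(190+a/8-.5,150+b/8-.5)
    T2=lambda a,b:(200+a/3.7-.5,40+b/3.7-.5)
    box=[('top',T(123,532),(-.13,.065,.008)),('top',T(494,475),(-.13,-.065,.008)),
     ('side',S(443,515),(-.13,.065,.008)),('side',S(607,312),(-.13,-.065,.008)),
     ('top',T(91,142),(-.004,.055,.063)),('top',T(402,95),(-.004,-.055,.063)),('side',S(297,122),(-.004,-.055,.063)),('side',S(141,282),(-.004,.055,.063))]
    return fit(box,0,[.65,.05,.1])
E
python3 - <<'E'
from box import *
p,e=go(); print('box',p); print(e)
S=lambda a,b:(190+a/8-.5,150+b/8-.5); T=lambda a,b:(220+a/8-.5,125+b/8-.5)
blk=[('top',T(208,270),(.025,.02,.008)),('top',T(321,256),(.025,-.02,.008)),('top',T(226,418),(-.025,.02,.008)),('top',T(340,400),(-.025,-.02,.008)),
 ('side',S(414,388),(-.025,.02,.008)),('side',S(466,325),(-.025,-.02,.008)),('side',S(353,286),(.025,-.02,.008)),('side',S(297,350),(.025,.02,.008))]
b,e=fit(blk,.016,[.55,.0,.1]); print('blk',b); print(e)
c,s=np.cos(p[2]),np.sin(p[2]); d=b[:2]-p[:2]; print('blk in box',c*d[0]+s*d[1],-s*d[0]+c*d[1],b[2]-p[2])
R=np.array([[c,-s],[s,c]])
def W(l): return np.r_[p[:2]+R@np.array(l[:2]),l[2]]
L=[(-.13,.065,.008),(-.13,-.065,.008),(-.004,.055,.063),(-.004,-.055,.063),(.012,.055,.063),(.012,-.055,.063),(-.022,.023,.026),(-.022,-.023,.026),(-.09,.05,.026),(-.09,-.05,.026),(-.118,.05,.026),(-.118,-.05,.026),(-.118,-.05,.008),(-.118,.05,.008)]
for n,w,i in(('top',(220,125,290,200),'top0'),('side',(190,150,270,220),'side0')):
    crop(n,*w,8,f'pics/o_{n}.png',cv2.imread(f'pics/{i}.png')[:,:,::-1],proj(n,[W(l) for l in L]))
E
```

```text
box [ 0.68147617 -0.00295812  0.17752639]
[[ 0.4  1.1]
 [ 0.4  0.5]
 [-0.7  0.6]
 [ 1.5 -0.3]
 [-0.7  0.9]
 [-0.5 -0. ]
 [-0.3 -0.9]
 [-0.6 -0.5]]
blk [ 0.61049015 -0.01284375  0.15548948]
[[-0.1  0.8]
 [ 0.2  0.4]
 [ 0.2  0.2]
 [ 0.5  0.4]
 [-0.5  0.1]
 [-0.2  0.1]
 [-0.7 -0.2]
 [-0.8 -0.6]]
blk in box -0.07161613154403274 0.0028055404383294357 -0.022036906440598275
```

View pics/o_top.png

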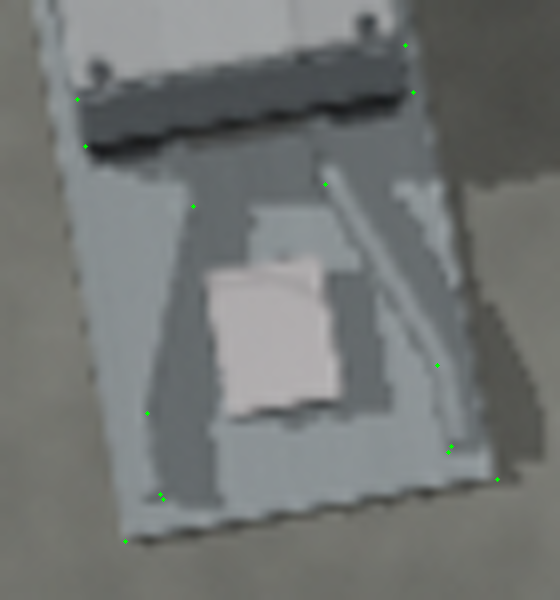

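View pics/o_side.png

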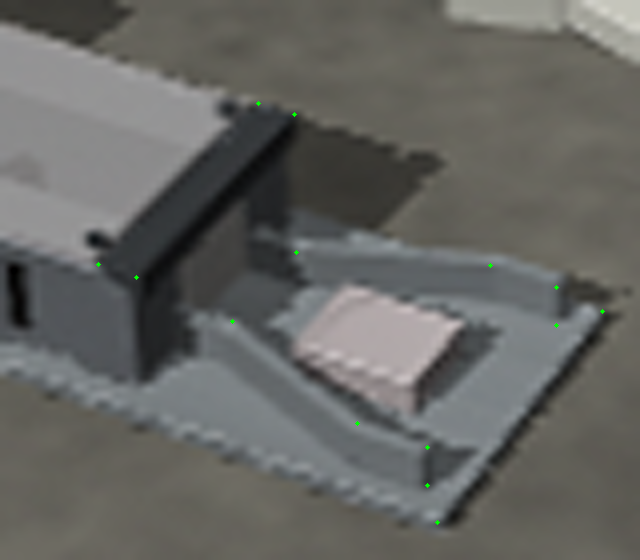

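```bash
cat > go.py <<'E'
from h import *
from scipy.spatial.transform import Rotation as Ro
def st():
    o=r.get_obs(); return o,Ro.from_quat(o['tool_rot']).as_matrix()
def to(x,y,z,yaw):
    """needed yaw (deg about tool x) so tool y is || +-(yaw+90deg) ; shift in current & turned axes, cm"""
    o,R=st(); d=np.array([x,y,z])-o['ee_pos']
    t=np.array([-np.sin(yaw),np.cos(yaw),0])
    for s in(1,-1):
        v=R.T@(s*t); a=np.degrees(np.arctan2(v[2],v[1]))
        R2=R@Ro.from_rotvec([np.radians(a),0,0]).as_matrix()
        print('yaw',round(a,2),'shift now axes',np.round(100*R.T@d,2),'after turn',np.round(100*R2.T@d,2))
    print('pos',o['ee_pos'].round(4),'F',o['contact_force'].round(2),'w',round(o['grip_width'],4),'t',round(o['time_s'],2), 'toolx',R[:,0].round(4),'tooly',R[:,1].round(4),'q6',o['q'][5].round(3))
E
python3 - <<'E'
from go import *
print(st()[1].round(3))
to(.4,-.3,.23,.1212)
to(.465,.2393,.2,.1212)
print(r.get_obs()['q'])
E
```

```text
[[-0.     0.258 -0.966]
 [ 0.001 -0.966 -0.258]
 [-1.    -0.001  0.   ]]
yaw -172.0 shift now axes [  0.09 -23.15 -30.91] after turn [ 0.09 27.23 27.39]
yaw 8.0 shift now axes [  0.09 -23.15 -30.91] after turn [  0.09 -27.23 -27.39]
pos [ 0.161  -0.6034  0.2306] F [-0.22 -0.    0.49] w 0.085 t 0.1 toolx [-4.0e-04  1.4e-03 -1.0e+00] tooly [ 0.2578 -0.9662 -0.0014] q6 -0.019
yaw -172.0 shift now axes [  3.17 -73.58 -51.09] after turn [ 3.17 79.97 40.36]
yaw 8.0 shift now axes [  3.17 -73.58 -51.09] after turn [  3.17 -79.97 -40.36]
pos [ 0.161  -0.6034  0.2306] F [-0.22 -0.    0.49] w 0.085 t 0.1 toolx [-4.0e-04  1.4e-03 -1.0e+00] tooly [ 0.2578 -0.9662 -0.0014] q6 -0.019
[-1.32901157e+00  4.23761013e-01  1.63061304e+00 -3.01207660e-05
  1.08861581e+00 -1.89841594e-02]
```

Call:
drive_tool --targets '[{"yaw": 8},{"ty": -2.5,"tz": -2.5},{"ty": -2.5,"tz": -2.5},{"ty": -2.5,"tz": -2.5},{"ty": -2.5,"tz": -2.5},{"ty": -2.5,"tz": -2.5},{"ty": -2.5,"tz": -2.5},{"ty": -2.5,"tz": -2.5},{"ty": -2.5,"tz": -2.5},{"ty": -2.5,"tz": -2.5},{"ty": -2.5,"tz": -2.5},{"ty": -2.3,"tz": -2.4}]' --claw 1

```text
validation failed for argument at $.ta...
```

```bash
python3 -c "
from go import *
to(.465,.2393,.15,.1212)"
```

```text
yaw -172.0 shift now axes [  8.17 -73.57 -51.09] after turn [ 8.17 79.96 40.36]
yaw 8.0 shift now axes [  8.17 -73.57 -51.09] after turn [  8.17 -79.96 -40.36]
pos [ 0.161  -0.6034  0.2306] F [-0.22 -0.    0.49] w 0.085 t 0.1 toolx [-4.0e-04  1.4e-03 -1.0e+00] tooly [ 0.2578 -0.9662 -0.0014] q6 -0.019
```

Call:
drive_tool --targets '[{"tx": 0,"ty": 0,"tz": 0,"yaw": 8},{"tx": 0,"ty": -2.5,"tz": -2.5,"yaw": 0}]' --claw 1

```text
time_s: 0.3
ee_pos: [0.1816, -0.578, 0.231]
tool_rot: [-0.706, -0.04, 0.706, -0.041]
contact_force: [1.8, -0.2, -0.6]
grip_width: 0.0852
```

Call:
drive_tool --targets '[{"tx": 0,"ty": -2.5,"tz": -2.5,"yaw": 0},{"tx": 0,"ty": -2.5,"tz": -2.5,"yaw": 0},{"tx": 0,"ty": -2.5,"tz": -2.5,"yaw": 0},{"tx": 0,"ty": -2.5,"tz": -2.5,"yaw": 0},{"tx": 0,"ty": -2.5,"tz": -2.5,"yaw": 0},{"tx": 0,"ty": -2.5,"tz": -2.5,"yaw": 0},{"tx": 0,"ty": -3,"tz": -2,"yaw": 0},{"tx": 0,"ty": -4,"tz": -1.5,"yaw": 0},{"tx": 0,"ty": -4,"tz": -1.5,"yaw": 0},{"tx": 0,"ty": -4,"tz": -1.5,"yaw": 0},{"tx": 0,"ty": -4,"tz": -1.5,"yaw": 0},{"tx": 0,"ty": -4,"tz": -1.5,"yaw": 0}]'

```text
time_s: 1.5
ee_pos: [0.3802, -0.1675, 0.2312]
tool_rot: [-0.706, -0.043, 0.706, -0.043]
contact_force: [0.7, 0.1, -0.1]
grip_width: 0.0855
```

```bash
python3 -c "
from go import *
to(.465,.2393,.15,.1212)"
```

```text
yaw 179.98 shift now axes [  8.13 -39.36 -13.32] after turn [ 8.13 39.35 13.34]
yaw -0.02 shift now axes [  8.13 -39.36 -13.32] after turn [  8.13 -39.35 -13.34]
pos [ 0.3802 -0.1675  0.2312] F [ 0.67  0.13 -0.13] w 0.0855 t 1.5 toolx [-1.e-04  1.e-04 -1.e+00] tooly [ 1.205e-01 -9.927e-01 -1.000e-04] q6 1.006
```

Call:
drive_tool --targets '[{"tx": 0,"ty": -4,"tz": -1.3,"yaw": 0},{"tx": 0,"ty": -4,"tz": -1.3,"yaw": 0},{"tx": 0,"ty": -4,"tz": -1.3,"yaw": 0},{"tx": 0,"ty": -4,"tz": -1.3,"yaw": 0},{"tx": 0,"ty": -4,"tz": -1.3,"yaw": 0},{"tx": 0,"ty": -4,"tz": -1.3,"yaw": 0},{"tx": 0,"ty": -4,"tz": -1.3,"yaw": 0},{"tx": 0,"ty": -4,"tz": -1.3,"yaw": 0},{"tx": 2,"ty": -4,"tz": -1.5,"yaw": 0},{"tx": 3,"ty": -2,"tz": -1.3,"yaw": 0},{"tx": 3,"ty": -1.3,"tz": 0,"yaw": 0},{"tx": 0,"ty": 0,"tz": 0,"yaw": 0}]'

```text
time_s: 2.7
ee_pos: [0.4611, 0.2371, 0.1476]
tool_rot: [-0.703, -0.043, 0.708, -0.044]
contact_force: [-0.6, 0.9, 0.6]
grip_width: 0.0856
```

```bash
python3 -c "
from go import *
to(.465,.2393,.15,.1212)
im=r.camera('side');crop('side',130,150,330,300,4,'pics/d1.png',im)
im=r.camera('top');crop('top',90,150,230,260,5,'pics/d2.png',im)
"
```

```text
yaw -179.88 shift now axes [-0.24 -0.17 -0.41] after turn [-0.24  0.17  0.41]
yaw 0.12 shift now axes [-0.24 -0.17 -0.41] after turn [-0.24 -0.17 -0.41]
pos [0.4611 0.2371 0.1476] F [-0.56  0.91  0.57] w 0.0856 t 2.7 toolx [-0.0068 -0.0031 -1.    ] tooly [ 0.1229 -0.9924  0.0022] q6 1.899
```

View pics/d1.png

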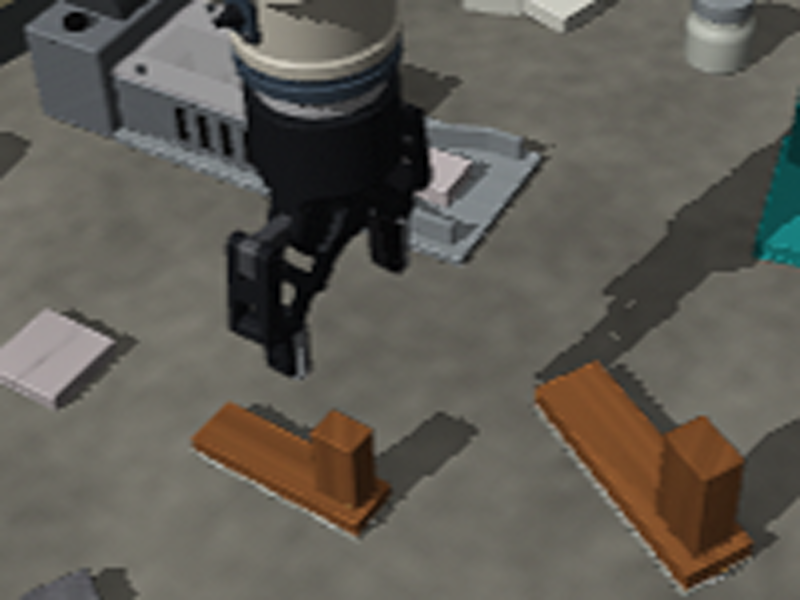

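View pics/d2.png

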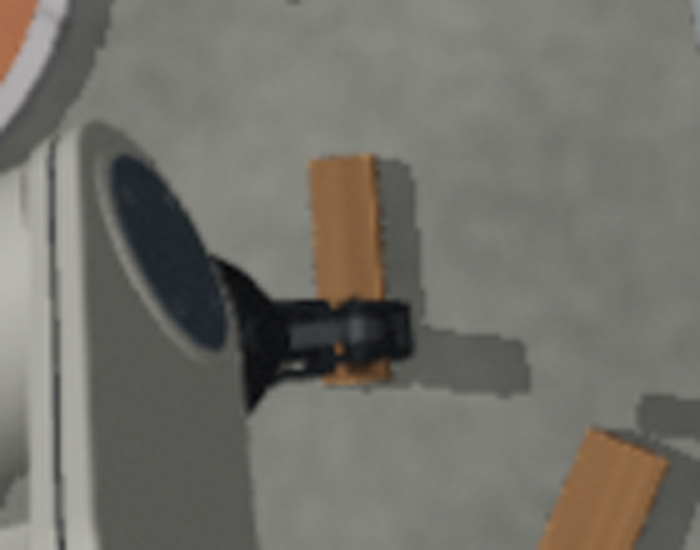

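The side view shows the gripper at (320,330) in the crop, above the small brown pusher at (300,465), with the handle clear below. In the top view the fingers cover the handle at (365,335). I'll settle and recompute.

Call:
drive_tool --targets '[{"tx": 0,"ty": 0,"tz": -0.3,"yaw": 0}]'

```text
time_s: 2.9
ee_pos: [0.4671, 0.2368, 0.1525]
tool_rot: [0.706, 0.043, -0.705, 0.043]
contact_force: [1.0, 0.4, 0.5]
grip_width: 0.0856
```

```bash
python3 -c "
from go import *
print(ray('top',(130+200.5/8-.5,170+392/8-.5),.07))
to(.465,.2393,.029,.1212)
"
```

```text
[0.46643304 0.24100667 0.07      ]
yaw 179.98 shift now axes [12.35 -0.27  0.19] after turn [12.35  0.27 -0.19]
yaw -0.02 shift now axes [12.35 -0.27  0.19] after turn [12.35 -0.27  0.19]
pos [0.4671 0.2368 0.1525] F [1.04 0.36 0.46] w 0.0856 t 2.9 toolx [ 1.e-03  4.e-04 -1.e+00] tooly [ 1.205e-01 -9.927e-01 -2.000e-04] q6 1.897
```

Call:
drive_tool --targets '[{"tx": 2,"ty": -0.3,"tz": 0.1,"yaw": 0},{"tx": 3,"ty": 0,"tz": 0,"yaw": 0},{"tx": 3,"ty": 0,"tz": 0,"yaw": 0},{"tx": 2.5,"ty": 0,"tz": 0,"yaw": 0},{"tx": 1.3,"ty": 0,"tz": 0,"yaw": 0},{"tx": 0.5,"ty": 0,"tz": 0,"yaw": 0},{"tx": 0,"ty": 0,"tz": 0,"yaw": 0},{"tx": 0,"ty": 0,"tz": 0,"yaw": 0}]'

```text
time_s: 3.7
ee_pos: [0.4664, 0.2404, 0.0295]
tool_rot: [0.706, 0.043, -0.705, 0.042]
contact_force: [-1.1, 0.0, 0.1]
grip_width: 0.0854
```

```bash
python3 -c "
from go import *
to(.4655,.240,.029,.1212)
im=r.camera('side');crop('side',130,190,290,300,5,'pics/d3.png',im)
"
```

```text
yaw 179.98 shift now axes [0.05 0.03 0.09] after turn [ 0.05 -0.03 -0.09]
yaw -0.02 shift now axes [0.05 0.03 0.09] after turn [0.05 0.03 0.09]
pos [0.4664 0.2404 0.0295] F [-1.15  0.02  0.12] w 0.0854 t 3.7 toolx [ 1.9e-03  9.0e-04 -1.0e+00] tooly [ 1.206e-01 -9.927e-01 -7.000e-04] q6 1.903
```

View pics/d3.png

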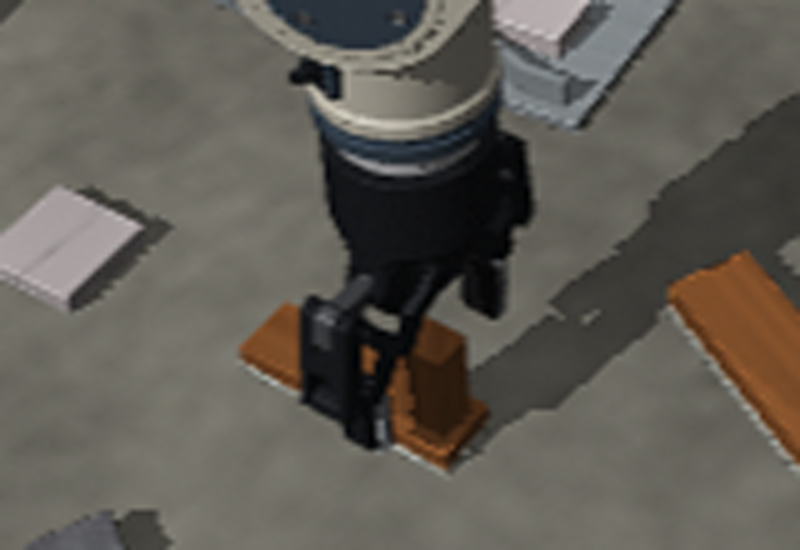

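The fingers straddle the handle: left tip at (370,435), right tip at (490,305), handle at (438,383) between them. I'll close.

Call:
drive_tool --targets '[{"tx": 0,"ty": 0,"tz": 0,"yaw": 0},{"tx": 0,"ty": 0,"tz": 0,"yaw": 0},{"tx": 0,"ty": 0,"tz": 0,"yaw": 0},{"tx": 0,"ty": 0,"tz": 0,"yaw": 0},{"tx": 0,"ty": 0,"tz": 0,"yaw": 0},{"tx": 0,"ty": 0,"tz": 0,"yaw": 0},{"tx": 0,"ty": 0,"tz": 0,"yaw": 0},{"tx": 0,"ty": 0,"tz": 0,"yaw": 0},{"tx": 0,"ty": 0,"tz": 0,"yaw": 0}]' --claw 0 --squeeze 70

```text
time_s: 4.65
ee_pos: [0.4656, 0.2402, 0.0286]
tool_rot: [0.706, 0.043, -0.706, 0.043]
contact_force: [-0.3, 0.3, 5.1]
grip_width: 0.0213
```

```bash
python3 -c "
from go import *
to(.4655,.240,.029,.1212)
im=r.camera('side');crop('side',130,190,290,300,5,'pics/d4.png',im)
im=r.camera('top');crop('top',90,150,230,260,5,'pics/d5.png',im)
"
```

```text
yaw -180.0 shift now axes [-0.04  0.02  0.01] after turn [-0.04 -0.02 -0.01]
yaw 0.0 shift now axes [-0.04  0.02  0.01] after turn [-0.04  0.02  0.01]
pos [0.4656 0.2402 0.0286] F [-0.3   0.29  5.08] w 0.0213 t 4.65 toolx [ 3.e-04  2.e-04 -1.e+00] tooly [ 1.209e-01 -9.927e-01 -2.000e-04] q6 1.903
```

View pics/d4.png

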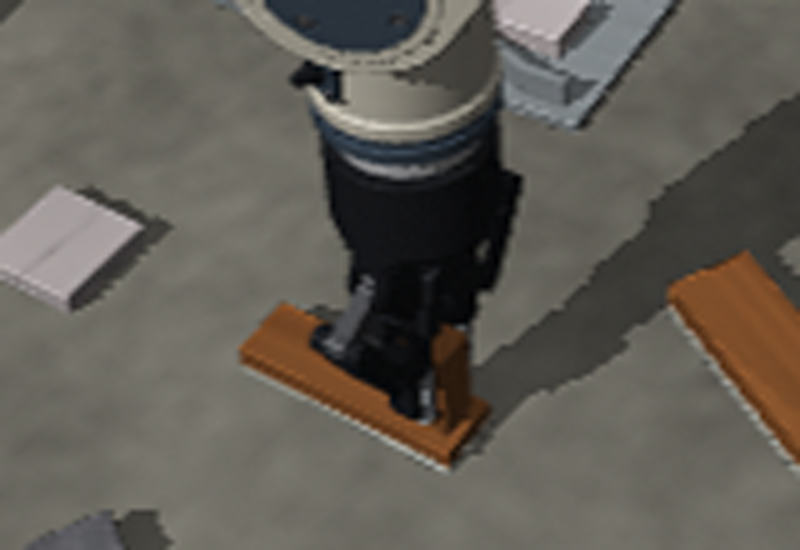

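View pics/d5.png

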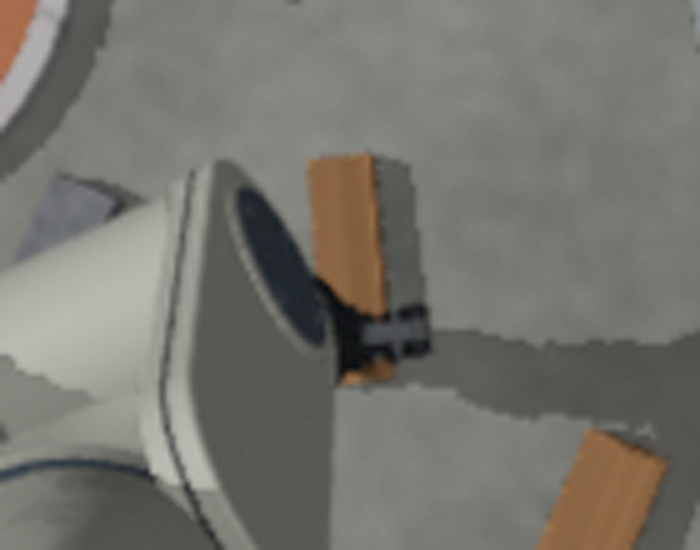

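Call:
drive_tool --targets '[{"tx": -0.5,"ty": 0,"tz": 0,"yaw": 0},{"tx": -1.5,"ty": 0,"tz": 0,"yaw": 0},{"tx": -3,"ty": 0,"tz": 0,"yaw": 0},{"tx": -4,"ty": 0,"tz": 0,"yaw": 0},{"tx": -3,"ty": 0,"tz": 0,"yaw": 0},{"tx": -1,"ty": 0,"tz": 0,"yaw": -3.4},{"tx": 0,"ty": 0,"tz": 0,"yaw": 0}]'

```text
time_s: 5.45
ee_pos: [0.4665, 0.2406, 0.1611]
tool_rot: [0.706, 0.065, -0.703, 0.063]
contact_force: [-1.0, 0.2, -1.1]
grip_width: 0.0209
```

```bash
python3 -c "
from go import *
p=np.array([.6815,-.003]);a=.18
g=p+np.array([np.cos(a),np.sin(a)])*-.23
to(g[0],g[1],.158,a)
im=r.camera('side');cv2.imwrite('pics/e1.png',im[:,:,::-1])
"
```

```text
yaw -179.94 shift now axes [ 0.25 27.81  6.24] after turn [  0.25 -27.82  -6.21]
yaw 0.06 shift now axes [ 0.25 27.81  6.24] after turn [ 0.25 27.82  6.21]
pos [0.4665 0.2406 0.1611] F [-0.98  0.16 -1.05] w 0.0209 t 5.45 toolx [ 0.0041  0.002  -1.    ] tooly [ 0.1801 -0.9836 -0.0012] q6 1.843
```

View pics/e1.png

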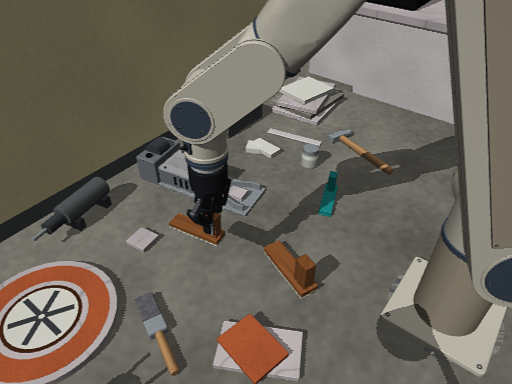

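The pusher is lifted and level in the gripper at about (200,228), and the weight reads about 1 N. Next I carry it to the bed entry.

Call:
drive_tool --targets '[{"tx": 0,"ty": 1.5,"tz": 0.4,"yaw": 0},{"tx": 0,"ty": 3,"tz": 0.7,"yaw": 0},{"tx": 0,"ty": 3,"tz": 0.7,"yaw": 0},{"tx": 0,"ty": 3,"tz": 0.7,"yaw": 0},{"tx": 0,"ty": 3,"tz": 0.7,"yaw": 0},{"tx": 0,"ty": 3,"tz": 0.7,"yaw": 0},{"tx": 0,"ty": 3,"tz": 0.7,"yaw": 0},{"tx": 0,"ty": 3,"tz": 0.7,"yaw": 0},{"tx": 0,"ty": 3,"tz": 0.6,"yaw": 0},{"tx": 0,"ty": 2.3,"tz": 0.3,"yaw": 0},{"tx": 0,"ty": 0,"tz": 0,"yaw": 0},{"tx": 0,"ty": 0,"tz": 0,"yaw": 0}]'

```text
time_s: 6.7
ee_pos: [0.4532, -0.045, 0.1575]
tool_rot: [-0.704, -0.063, 0.705, -0.063]
contact_force: [0.1, 0.9, -1.3]
grip_width: 0.0212
```

```bash
python3 -c "
from go import *
p=np.array([.6815,-.003]);a=.18
g=p+np.array([np.cos(a),np.sin(a)])*-.23
to(g[0],g[1],.0466,a)
"
```

```text
yaw 179.89 shift now axes [11.09 -0.04 -0.24] after turn [11.09  0.04  0.24]
yaw -0.11 shift now axes [11.09 -0.04 -0.24] after turn [11.09 -0.04 -0.24]
pos [ 0.4532 -0.045   0.1575] F [ 0.09  0.9  -1.28] w 0.0212 t 6.7 toolx [-2.3e-03  4.0e-04 -1.0e+00] tooly [ 1.771e-01 -9.842e-01 -7.000e-04] q6 1.267
```

Call:
drive_tool --targets '[{"tx": 2,"ty": 0,"tz": -0.2,"yaw": 0},{"tx": 3,"ty": 0,"tz": 0,"yaw": 0},{"tx": 3,"ty": 0,"tz": 0,"yaw": 0},{"tx": 2,"ty": 0,"tz": 0,"yaw": 0},{"tx": 1,"ty": 0,"tz": 0,"yaw": 0},{"tx": 0,"ty": 0,"tz": 0,"yaw": 0}]'

```text
time_s: 7.3
ee_pos: [0.4551, -0.0434, 0.0471]
tool_rot: [-0.703, -0.064, 0.705, -0.064]
contact_force: [-0.2, -0.3, -0.9]
grip_width: 0.0214
```

```bash
python3 -c "
from go import *
p=np.array([.6815,-.003]);a=.18
g=p+np.array([np.cos(a),np.sin(a)])*-.23
to(g[0],g[1],.0466,a)
o,R=st(); f=-R[:,2]; l=-R[:,1]; u=np.array([0,0,o['ee_pos'][2]-.0286])
n=np.array([*o['ee_pos'][:2],0])+.105*f*[1,1,0]+u
pts=[n+.018*l+[0,0,.016],n-.018*l+[0,0,.016],n+.018*l,n-.018*l]
im=r.camera('side');crop('side',190,150,290,230,7,'pics/f1.png',im,proj('side',pts))
im=r.camera('top');crop('top',220,125,300,240,5,'pics/f2.png',im,proj('top',pts))
"
```

```text
yaw -179.93 shift now axes [0.05 0.08 0.  ] after turn [ 0.05 -0.08 -0.  ]
yaw 0.07 shift now axes [0.05 0.08 0.  ] after turn [0.05 0.08 0.  ]
pos [ 0.4551 -0.0434  0.0471] F [-0.15 -0.31 -0.86] w 0.0214 t 7.3 toolx [-3.2e-03  5.0e-04 -1.0e+00] tooly [ 0.1802 -0.9836 -0.001 ] q6 1.268
```

View pics/f1.png

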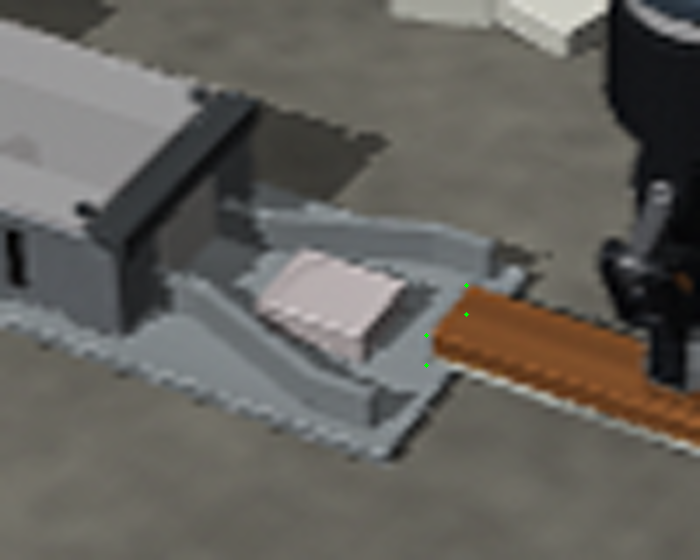

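View pics/f2.png

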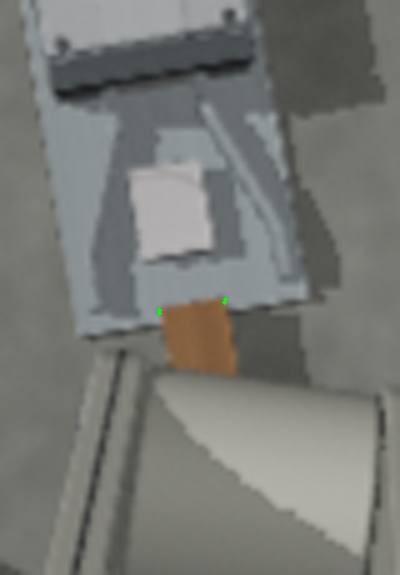

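The projected nose outline matches both pictures to within about 1 px. In the top view the nose is centred on the bed edge at (193,303) and the block rear is at (178,255). Now I lower it toward the bed.

Call:
drive_tool --targets '[{"tx": 0.5,"ty": 0,"tz": 0,"yaw": 0},{"tx": 0.4,"ty": 0,"tz": 0,"yaw": 0},{"tx": 0,"ty": 0,"tz": 0,"yaw": 0},{"tx": 0,"ty": 0,"tz": 0,"yaw": 0}]'

```text
time_s: 7.8
ee_pos: [0.4563, -0.0442, 0.0395]
tool_rot: [0.704, 0.064, -0.704, 0.064]
contact_force: [-0.5, -1.0, -0.5]
grip_width: 0.0214
```

Call:
drive_tool --targets '[{"tx": 0.1,"ty": 0,"tz": 0,"yaw": 0},{"tx": 0,"ty": 0,"tz": 0,"yaw": 0}]'

```text
time_s: 8.0
ee_pos: [0.4563, -0.0442, 0.0384]
tool_rot: [0.704, 0.064, -0.704, 0.064]
contact_force: [1.0, 0.0, -1.5]
grip_width: 0.0213
```

Call:
drive_tool --targets '[{"tx": 0.1,"ty": 0,"tz": 0,"yaw": 0},{"tx": 0,"ty": 0,"tz": -0.5,"yaw": 0},{"tx": 0,"ty": 0,"tz": -0.7,"yaw": 0},{"tx": 0,"ty": 0,"tz": -0.7,"yaw": 0},{"tx": 0,"ty": 0,"tz": -0.3,"yaw": 0},{"tx": 0,"ty": 0,"tz": 0,"yaw": 0}]'

```text
time_s: 8.6
ee_pos: [0.4787, -0.0401, 0.0374]
tool_rot: [0.704, 0.064, -0.704, 0.064]
contact_force: [0.4, 0.3, -0.9]
grip_width: 0.0211
```

Call:
drive_tool --targets '[{"tx": 0,"ty": 0,"tz": -0.3,"yaw": 0},{"tx": 0,"ty": 0,"tz": -0.3,"yaw": 0},{"tx": 0,"ty": 0,"tz": -0.3,"yaw": 0},{"tx": 0,"ty": 0,"tz": -0.3,"yaw": 0},{"tx": 0,"ty": 0,"tz": -0.3,"yaw": 0}]'

```text
time_s: 9.1
ee_pos: [0.4928, -0.0374, 0.0373]
tool_rot: [-0.704, -0.064, 0.704, -0.064]
contact_force: [-1.4, 0.5, -2.0]
grip_width: 0.0213
```

```bash
cat > chk.py <<'E'
from go import *
import sys
def chk(tag,z_g=.0288):
    p=np.array([.6815,-.003]);a=.18
    o,R=st(); f=-R[:,2]; l=-R[:,1]
    e=np.array([np.cos(a),np.sin(a)]); e2=np.array([-np.sin(a),np.cos(a)])
    d=o['ee_pos'][:2]-p
    print('grip box x',round(d@e*1000,1),'y',round(d@e2*1000,1),'nose x',round(d@e*1000+105,1),'under z mm',round((o['ee_pos'][2]-z_g)*1000,1),'Ffeed',round(o['contact_force'][:2]@e,2),'Flat',round(o['contact_force'][:2]@e2,2),'Fz',round(o['contact_force'][2],2),'yaw err deg',round(np.degrees(np.arctan2(f[1],f[0])-a),2),'tilt',R[:,0].round(4),'t',round(o['time_s'],2),'w',round(o['grip_width'],4))
    if tag:
        crop('side',190,150,290,230,7,f'pics/{tag}s.png'); crop('top',220,125,300,240,5,f'pics/{tag}t.png')
if __name__=='__main__': chk(sys.argv[1] if len(sys.argv)>1 else None)
E
python3 chk.py g1
```

```text
grip box x -191.8 y -0.1 nose x -86.8 under z mm 8.5 Ffeed -1.27 Flat 0.79 Fz -2.03 yaw err deg 0.03 tilt [-2.e-04  0.e+00 -1.e+00] t 9.1 w 0.0213
```

View pics/g1s.png

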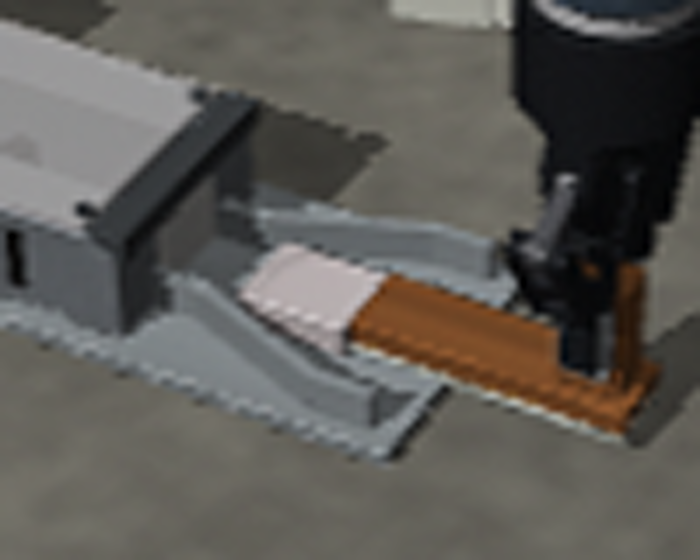

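View pics/g1t.png

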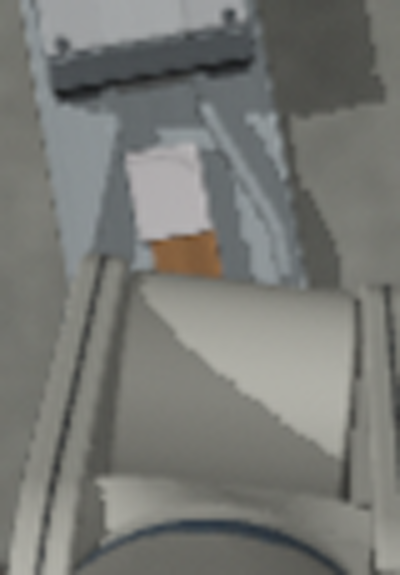

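The pusher nose is flush on the block rear (side crop (365,310)). The block sits a few mm left of the pusher (top crop, about 175 against 185), which the funnel should correct. I'll keep pushing.

Call:
drive_tool --targets '[{"tx": 0,"ty": 0,"tz": -0.3,"yaw": 0},{"tx": 0,"ty": 0,"tz": -0.3,"yaw": 0},{"tx": 0,"ty": 0,"tz": -0.3,"yaw": 0},{"tx": 0,"ty": 0,"tz": -0.3,"yaw": 0},{"tx": 0,"ty": 0,"tz": -0.3,"yaw": 0}]'

```text
time_s: 9.7
ee_pos: [0.5077, -0.0347, 0.0373]
tool_rot: [-0.704, -0.064, 0.704, -0.064]
contact_force: [-0.1, 0.5, -1.5]
grip_width: 0.0214
```

Call:
drive_tool --targets '[{"tx": 0,"ty": 0,"tz": -0.3,"yaw": 0},{"tx": 0,"ty": 0,"tz": -0.3,"yaw": 0},{"tx": 0,"ty": 0,"tz": -0.3,"yaw": 0},{"tx": 0,"ty": 0,"tz": -0.3,"yaw": 0}]'

```text
time_s: 10.1
ee_pos: [0.5195, -0.0326, 0.0373]
tool_rot: [-0.704, -0.064, 0.704, -0.064]
contact_force: [-0.9, 0.2, -1.0]
grip_width: 0.0213
```

```bash
python3 chk.py g2
```

```text
grip box x -164.7 y -0.1 nose x -59.7 under z mm 8.5 Ffeed -0.9 Flat 0.33 Fz -1.0 yaw err deg 0.03 tilt [-0.  0. -1.] t 10.1 w 0.0213
```

View pics/g2s.png

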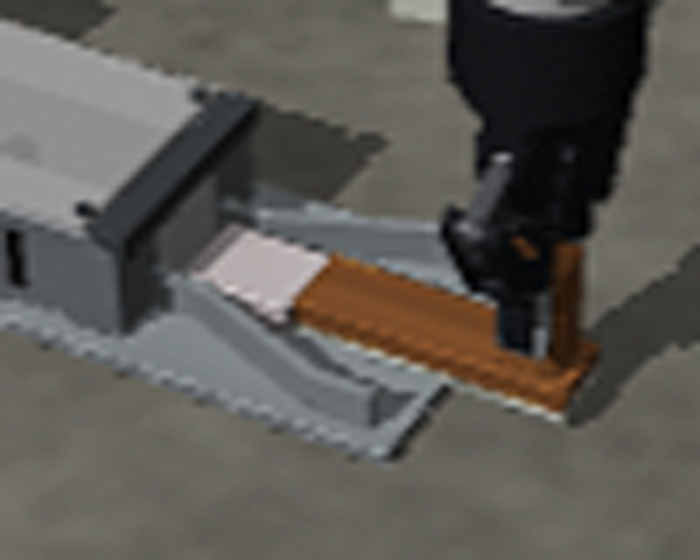

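View pics/g2t.png

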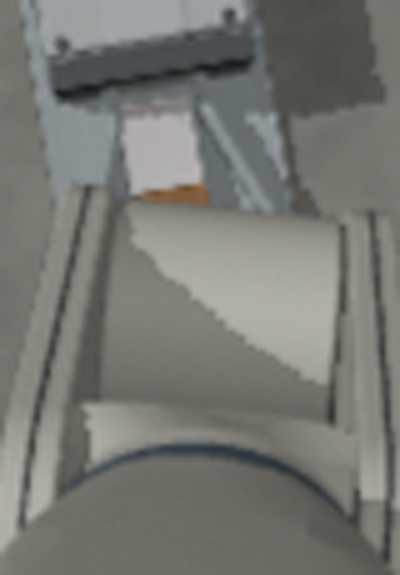

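Call:
drive_tool --targets '[{"tx": 0,"ty": 0,"tz": -0.3,"yaw": 0},{"tx": 0,"ty": 0,"tz": -0.3,"yaw": 0},{"tx": 0,"ty": 0,"tz": -0.3,"yaw": 0},{"tx": 0,"ty": 0,"tz": -0.3,"yaw": 0}]'

```text
time_s: 10.6
ee_pos: [0.5306, -0.0305, 0.0372]
tool_rot: [-0.704, -0.064, 0.705, -0.064]
contact_force: [-3.5, -1.3, 1.1]
grip_width: 0.0216
```

Call:
drive_tool --targets '[{"tx": 0,"ty": 0,"tz": -0.3,"yaw": 0},{"tx": 0,"ty": 0,"tz": -0.3,"yaw": 0},{"tx": 0,"ty": 0,"tz": -0.3,"yaw": 0},{"tx": 0,"ty": 0,"tz": -0.3,"yaw": 0}]'

```text
time_s: 11.0
ee_pos: [0.5419, -0.0283, 0.0371]
tool_rot: [-0.703, -0.064, 0.705, -0.064]
contact_force: [-6.6, -1.0, 2.9]
grip_width: 0.0215
```

```bash
python3 chk.py g3
```

```text
grip box x -141.9 y 0.1 nose x -36.9 under z mm 8.3 Ffeed -6.66 Flat 0.17 Fz 2.93 yaw err deg 0.04 tilt [-2.4e-03  1.0e-04 -1.0e+00] t 11.0 w 0.0215
```

View pics/g3s.png

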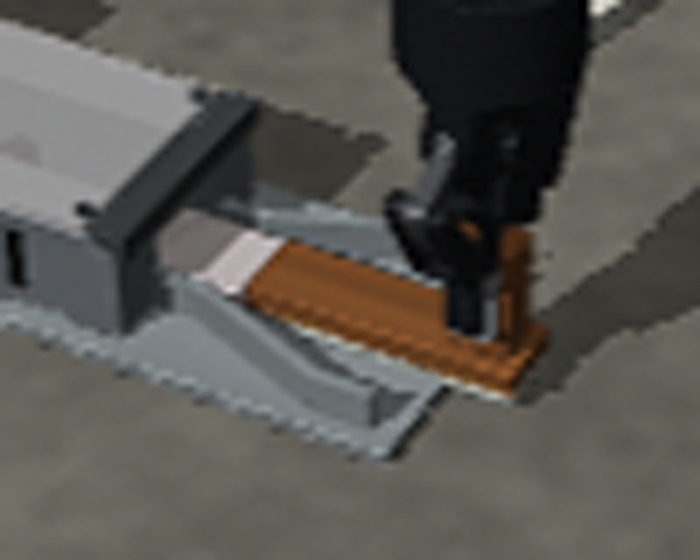

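Call:
drive_tool --targets '[{"tx": 0,"ty": 0,"tz": -0.3,"yaw": 0},{"tx": 0,"ty": 0,"tz": -0.3,"yaw": 0},{"tx": 0,"ty": 0,"tz": -0.3,"yaw": 0},{"tx": 0,"ty": 0,"tz": -0.3,"yaw": 0}]'

```text
time_s: 11.5
ee_pos: [0.5534, -0.0261, 0.037]
tool_rot: [-0.703, -0.064, 0.705, -0.064]
contact_force: [-7.1, -0.5, 2.6]
grip_width: 0.0209
```

Call:
drive_tool --targets '[{"tx": 0,"ty": 0,"tz": -0.3,"yaw": 0},{"tx": 0,"ty": 0,"tz": -0.3,"yaw": 0},{"tx": 0,"ty": 0,"tz": -0.3,"yaw": 0},{"tx": 0,"ty": 0,"tz": -0.3,"yaw": 0}]'

```text
time_s: 11.9
ee_pos: [0.5662, -0.024, 0.0371]
tool_rot: [-0.704, -0.064, 0.705, -0.064]
contact_force: [-4.0, -1.3, -0.8]
grip_width: 0.0216
```

Call:
drive_tool --targets '[{"tx": 0,"ty": 0,"tz": -0.3,"yaw": 0},{"tx": 0,"ty": 0,"tz": -0.3,"yaw": 0},{"tx": 0,"ty": 0,"tz": -0.3,"yaw": 0}]'

```text
time_s: 12.2
ee_pos: [0.5755, -0.0223, 0.0372]
tool_rot: [-0.704, -0.064, 0.704, -0.064]
contact_force: [-4.0, -0.8, -2.0]
grip_width: 0.0211
```

```bash
python3 chk.py g4
```

```text
grip box x -107.8 y -0.0 nose x -2.8 under z mm 8.4 Ffeed -4.05 Flat -0.08 Fz -2.05 yaw err deg 0.03 tilt [-3.e-04  0.e+00 -1.e+00] t 12.2 w 0.0211
```

View pics/g4s.png

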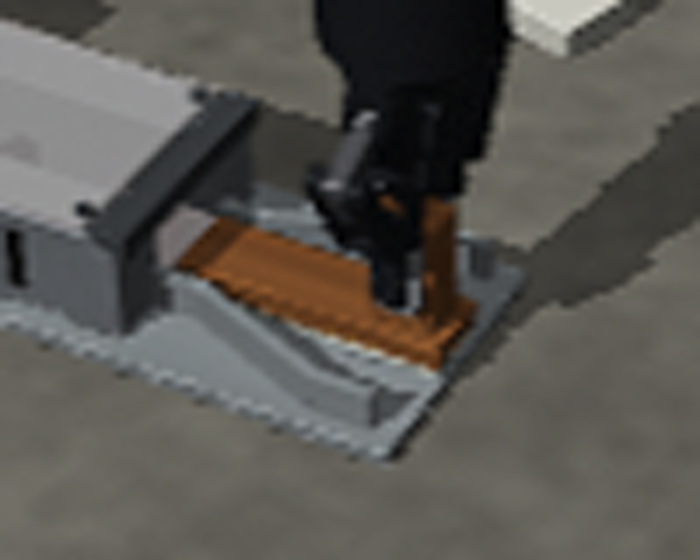

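Call:
drive_tool --targets '[{"tx": 0,"ty": 0,"tz": -0.3,"yaw": 0},{"tx": 0,"ty": 0,"tz": -0.3,"yaw": 0},{"tx": 0,"ty": 0,"tz": -0.3,"yaw": 0},{"tx": 0,"ty": 0,"tz": -0.3,"yaw": 0}]'

```text
time_s: 12.7
ee_pos: [0.5874, -0.0202, 0.0373]
tool_rot: [-0.704, -0.064, 0.704, -0.064]
contact_force: [-4.4, -1.1, -0.3]
grip_width: 0.0212
```

Call:
drive_tool --targets '[{"tx": 0,"ty": 0,"tz": -0.3,"yaw": 0},{"tx": 0,"ty": 0,"tz": -0.3,"yaw": 0},{"tx": 0,"ty": 0,"tz": -0.3,"yaw": 0}]'

```text
time_s: 13.0
ee_pos: [0.5962, -0.0186, 0.0373]
tool_rot: [-0.704, -0.064, 0.704, -0.064]
contact_force: [-5.2, -1.3, 0.4]
grip_width: 0.0215
```

```bash
python3 - <<'E'
from chk import *
chk(None)
p=np.array([.6815,-.003]);a=.18
e=np.array([np.cos(a),np.sin(a)]); l=np.array([-np.sin(a),np.cos(a)])
L=[np.r_[p+e*x+l*y,.02] for x in(.06,.08,.1,.12) for y in(.02,-.02)]
im=r.camera('top'); crop('top',210,65,280,150,7,'pics/h1.png',im,proj('top',L))
crop('top',210,65,280,150,7,'pics/h2.png',im)
im=r.camera('side'); crop('side',150,140,240,210,7,'pics/h3.png',im,proj('side',L))
E
```

```text
grip box x -86.7 y -0.1 nose x 18.3 under z mm 8.5 Ffeed -5.3 Flat -0.35 Fz 0.37 yaw err deg 0.03 tilt [-0.  0. -1.] t 13.0 w 0.0215
```

View pics/h1.png

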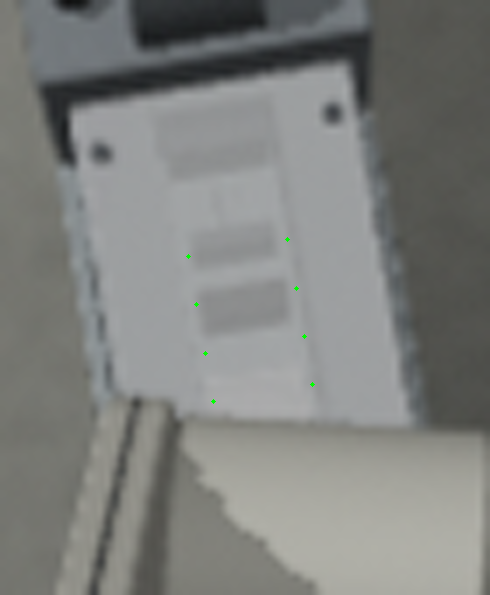

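View pics/h2.png

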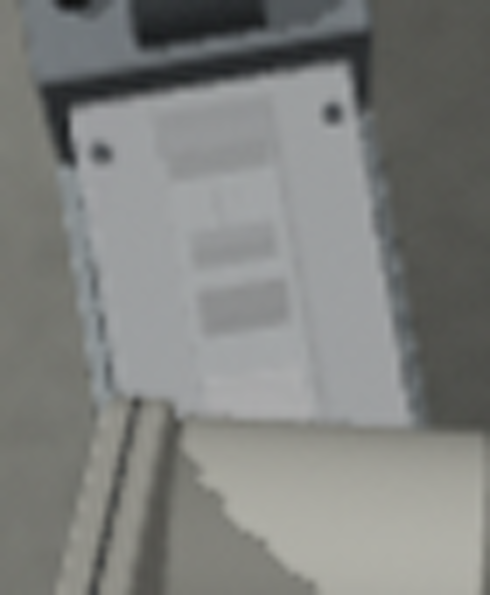

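View pics/h3.png

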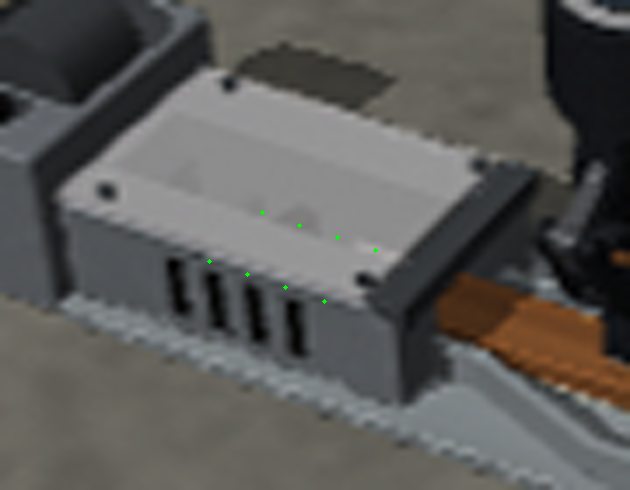

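Through the lid in the top view, the block front shows at (255,370) and the pad/stop band starts at (245,335). That is about 15 mm ahead, so I expect contact near nose x ≈ 33–37. I'll approach and slow down.

Call:
drive_tool --targets '[{"tx": 0,"ty": 0,"tz": -0.2,"yaw": 0},{"tx": 0,"ty": 0,"tz": -0.2,"yaw": 0},{"tx": 0,"ty": 0,"tz": -0.2,"yaw": 0},{"tx": 0,"ty": 0,"tz": -0.1,"yaw": 0},{"tx": 0,"ty": 0,"tz": -0.1,"yaw": 0}]'

```text
time_s: 13.6
ee_pos: [0.6039, -0.0172, 0.0373]
tool_rot: [-0.704, -0.064, 0.704, -0.064]
contact_force: [-5.5, -1.0, 1.3]
grip_width: 0.0208
```

Call:
drive_tool --targets '[{"tx": 0,"ty": 0,"tz": -0.1,"yaw": 0},{"tx": 0,"ty": 0,"tz": -0.1,"yaw": 0}]'

```text
time_s: 13.8
ee_pos: [0.6058, -0.0168, 0.0373]
tool_rot: [-0.704, -0.064, 0.704, -0.064]
contact_force: [-4.9, -0.1, 0.5]
grip_width: 0.0211
```

```bash
python3 - <<'E'
from chk import *
chk(None)
p=np.array([.6815,-.003]);a=.18
im=r.camera('top'); 
crop('top',210,65,280,150,7,'pics/h4.png',im)
E
```

```text
grip box x -76.9 y -0.1 nose x 28.1 under z mm 8.5 Ffeed -4.82 Flat 0.74 Fz 0.45 yaw err deg 0.03 tilt [-1.e-04  0.e+00 -1.e+00] t 13.8 w 0.0211
```

View pics/h4.png

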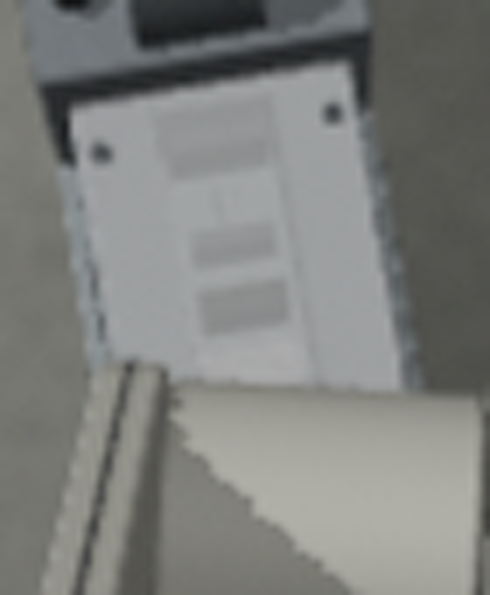

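Call:
drive_tool --targets '[{"tx": 0,"ty": 0,"tz": -0.1,"yaw": 0},{"tx": 0,"ty": 0,"tz": -0.1,"yaw": 0}]'

```text
time_s: 14.05
ee_pos: [0.6077, -0.0165, 0.0373]
tool_rot: [-0.704, -0.064, 0.704, -0.064]
contact_force: [-4.9, -0.9, -0.4]
grip_width: 0.0213
```

Call:
drive_tool --targets '[{"tx": 0,"ty": 0,"tz": -0.1,"yaw": 0}]'

```text
time_s: 14.15
ee_pos: [0.6086, -0.0163, 0.0371]
tool_rot: [-0.704, -0.064, 0.704, -0.064]
contact_force: [-2.6, -0.7, -3.3]
grip_width: 0.0212
```

Call:
drive_tool --targets '[{"tx": 0,"ty": 0,"tz": -0.1,"yaw": 0}]'

```text
time_s: 14.25
ee_pos: [0.6099, -0.0161, 0.0371]
tool_rot: [0.704, 0.064, -0.704, 0.064]
contact_force: [-1.7, -0.1, -3.1]
grip_width: 0.0213
```

Call:
drive_tool --targets '[{"tx": 0,"ty": 0,"tz": -0.1,"yaw": 0}]'

```text
time_s: 14.35
ee_pos: [0.6109, -0.0159, 0.0371]
tool_rot: [0.704, 0.064, -0.704, 0.064]
contact_force: [-2.5, -1.2, -4.1]
grip_width: 0.0215
```

The flap has now dropped onto the pusher: Fz went to −3.5 N and the sliding force to about 2.2 N, at nose x ≈ 31. Continuing in 1 mm steps.

Call:
drive_tool --targets '[{"tx": 0,"ty": 0,"tz": -0.1,"yaw": 0}]'

```text
time_s: 14.45
ee_pos: [0.6119, -0.0157, 0.0371]
tool_rot: [-0.704, -0.064, 0.704, -0.064]
contact_force: [-2.4, -0.9, -3.7]
grip_width: 0.0214
```

Call:
drive_tool --targets '[{"tx": 0,"ty": 0,"tz": -0.1,"yaw": 0}]'

```text
time_s: 14.55
ee_pos: [0.6128, -0.0156, 0.0372]
tool_rot: [-0.704, -0.064, 0.704, -0.064]
contact_force: [-2.8, 0.2, -4.4]
grip_width: 0.0214
```

Call:
drive_tool --targets '[{"tx": 0,"ty": 0,"tz": -0.1,"yaw": 0}]'

```text
time_s: 14.65
ee_pos: [0.6137, -0.0154, 0.0372]
tool_rot: [-0.704, -0.064, 0.704, -0.064]
contact_force: [-1.3, -0.6, -4.6]
grip_width: 0.0214
```

Call:
drive_tool --targets '[{"tx": 0,"ty": 0,"tz": -0.1,"yaw": 0}]'

```text
time_s: 14.75
ee_pos: [0.6147, -0.0152, 0.0372]
tool_rot: [-0.704, -0.064, 0.704, -0.064]
contact_force: [-3.2, 0.2, -5.3]
grip_width: 0.0217
```

Call:
drive_tool --targets '[{"tx": 0,"ty": 0,"tz": -0.1,"yaw": 0}]'

```text
time_s: 14.85
ee_pos: [0.6157, -0.015, 0.0373]
tool_rot: [-0.704, -0.064, 0.704, -0.064]
contact_force: [-3.1, 0.2, -3.6]
grip_width: 0.0213
```

Call:
drive_tool --targets '[{"tx": 0,"ty": 0,"tz": -0.1,"yaw": 0}]'

```text
time_s: 14.95
ee_pos: [0.6166, -0.0149, 0.0373]
tool_rot: [-0.704, -0.064, 0.704, -0.064]
contact_force: [-2.5, -0.8, -3.7]
grip_width: 0.0213
```

Call:
drive_tool --targets '[{"tx": 0,"ty": 0,"tz": -0.1,"yaw": 0}]'

```text
time_s: 15.05
ee_pos: [0.617, -0.0148, 0.0372]
tool_rot: [-0.704, -0.064, 0.705, -0.064]
contact_force: [-5.1, -1.0, -2.7]
grip_width: 0.0214
```

Call:
drive_tool --targets '[{"tx": 0,"ty": 0,"tz": -0.1,"yaw": 0}]'

```text
time_s: 15.15
ee_pos: [0.6174, -0.0146, 0.0372]
tool_rot: [-0.703, -0.064, 0.705, -0.064]
contact_force: [-7.7, -1.6, 0.9]
grip_width: 0.0214
```

The pad is met: the force is rising about 2.6 N per commanded mm. I'll hold and read.

Call:
drive_tool --targets '[{"tx": 0,"ty": 0,"tz": 0,"yaw": 0}]'

```text
time_s: 15.25
ee_pos: [0.6175, -0.0147, 0.0372]
tool_rot: [-0.703, -0.064, 0.705, -0.064]
contact_force: [-6.4, -1.6, -1.5]
grip_width: 0.0212
```

Call:
drive_tool --targets '[{"tx": 0,"ty": 0,"tz": 0,"yaw": 0}]'

```text
time_s: 15.35
ee_pos: [0.6175, -0.0146, 0.0372]
tool_rot: [-0.703, -0.064, 0.705, -0.064]
contact_force: [-5.7, -1.7, -1.8]
grip_width: 0.0213
```

```bash
python3 chk.py
```

```text
grip box x -65.1 y 0.0 nose x 39.9 under z mm 8.4 Ffeed -5.91 Flat -0.66 Fz -1.83 yaw err deg 0.03 tilt [-2.3e-03 -1.0e-04 -1.0e+00] t 15.35 w 0.0213
```

Call:
drive_tool --targets '[{"tx": 0,"ty": 0,"tz": -0.1,"yaw": 0}]'

```text
time_s: 15.45
ee_pos: [0.6178, -0.0146, 0.0372]
tool_rot: [-0.703, -0.064, 0.706, -0.064]
contact_force: [-9.5, -2.7, 1.1]
grip_width: 0.0211
```

Call:
drive_tool --targets '[{"tx": 0,"ty": 0,"tz": 0,"yaw": 0}]'

```text
time_s: 15.55
ee_pos: [0.6179, -0.0145, 0.0372]
tool_rot: [-0.703, -0.064, 0.706, -0.064]
contact_force: [-8.9, -1.8, 0.5]
grip_width: 0.021
```

Call:
drive_tool --targets '[{"tx": 0,"ty": 0,"tz": 0,"yaw": 0}]'

```text
time_s: 15.65
ee_pos: [0.6179, -0.0145, 0.0372]
tool_rot: [-0.703, -0.064, 0.705, -0.064]
contact_force: [-8.2, -2.3, 0.4]
grip_width: 0.0212
```

Call:
drive_tool --targets '[{"tx": 0,"ty": 0,"tz": -0.1,"yaw": 0}]'

```text
time_s: 15.75
ee_pos: [0.6181, -0.0145, 0.0371]
tool_rot: [-0.702, -0.064, 0.706, -0.064]
contact_force: [-11.9, -2.9, 3.9]
grip_width: 0.0212
```

Call:
drive_tool --targets '[{"tx": 0,"ty": 0,"tz": 0,"yaw": 0}]'

```text
time_s: 15.85
ee_pos: [0.6182, -0.0144, 0.0372]
tool_rot: [-0.703, -0.064, 0.706, -0.064]
contact_force: [-9.8, -3.0, 3.0]
grip_width: 0.0212
```

Call:
drive_tool --targets '[{"tx": 0,"ty": 0,"tz": 0,"yaw": 0}]'

```text
time_s: 15.95
ee_pos: [0.6182, -0.0144, 0.0372]
tool_rot: [-0.703, -0.064, 0.706, -0.064]
contact_force: [-10.4, -2.7, 1.2]
grip_width: 0.0214
```

Call:
drive_tool --targets '[{"tx": 0,"ty": 0,"tz": -0.05,"yaw": 0}]'

```text
time_s: 16.05
ee_pos: [0.6183, -0.0144, 0.0372]
tool_rot: [-0.702, -0.064, 0.706, -0.064]
contact_force: [-12.5, -2.5, 4.1]
grip_width: 0.0214
```

Call:
drive_tool --targets '[{"tx": 0,"ty": 0,"tz": -0.03,"yaw": 0}]'

```text
time_s: 16.15
ee_pos: [0.6184, -0.0144, 0.0372]
tool_rot: [-0.702, -0.064, 0.706, -0.064]
contact_force: [-14.4, -3.0, 5.5]
grip_width: 0.021
```

Call:
drive_tool --targets '[{"tx": 0,"ty": 0,"tz": 0,"yaw": 0}]'

```text
time_s: 16.25
ee_pos: [0.6184, -0.0144, 0.0372]
tool_rot: [-0.702, -0.064, 0.706, -0.064]
contact_force: [-12.2, -2.8, 4.1]
grip_width: 0.0214
```

Call:
drive_tool --targets '[{"tx": 0,"ty": 0,"tz": 0,"yaw": 0}]'

```text
time_s: 16.35
ee_pos: [0.6184, -0.0144, 0.0372]
tool_rot: [-0.702, -0.064, 0.706, -0.064]
contact_force: [-13.1, -3.4, 4.6]
grip_width: 0.0214
```

Call:
drive_tool --targets '[{"tx": 0,"ty": 0,"tz": 0,"yaw": 0}]'

```text
time_s: 16.45
ee_pos: [0.6184, -0.0144, 0.0372]
tool_rot: [-0.702, -0.064, 0.706, -0.064]
contact_force: [-11.8, -3.1, 4.1]
grip_width: 0.0214
```

```bash
python3 chk.py
```

```text
grip box x -64.1 y 0.1 nose x 40.9 under z mm 8.4 Ffeed -12.19 Flat -0.98 Fz 4.15 yaw err deg 0.02 tilt [-5.8e-03 -3.0e-04 -1.0e+00] t 16.45 w 0.0214
```

The push settled at about 12.7 N against a sliding baseline of about 2.5 N, so about 10 N extra. TCP travel of about 2.2 mm after contact gives roughly 9 N on the pad, which agrees. Now I draw the pusher out.

Call:
drive_tool --targets '[{"tx": 0,"ty": 0,"tz": 0.15,"yaw": 0},{"tx": 0,"ty": 0,"tz": 0.15,"yaw": 0},{"tx": 0,"ty": 0,"tz": 0.2,"yaw": 0},{"tx": 0,"ty": 0,"tz": 0.2,"yaw": 0},{"tx": 0,"ty": 0,"tz": 0.3,"yaw": 0}]'

```text
time_s: 16.95
ee_pos: [0.6129, -0.0157, 0.0375]
tool_rot: [0.705, 0.064, -0.703, 0.064]
contact_force: [4.7, 1.0, -9.8]
grip_width: 0.021
```

Call:
drive_tool --targets '[{"tx": 0,"ty": 0,"tz": 0.3,"yaw": 0},{"tx": 0,"ty": 0,"tz": 0.4,"yaw": 0},{"tx": 0,"ty": 0,"tz": 0.4,"yaw": 0},{"tx": 0,"ty": 0,"tz": 0.4,"yaw": 0}]'

```text
time_s: 17.35
ee_pos: [0.5955, -0.0186, 0.0373]
tool_rot: [-0.704, -0.064, 0.705, -0.064]
contact_force: [-2.0, -0.3, -4.1]
grip_width: 0.0214
```

```bash
python3 chk.py; python3 - <<'E'
from h import *
crop('top',210,65,280,150,7,'pics/i1.png')
E
```

```text
grip box x -87.4 y 0.0 nose x 17.6 under z mm 8.5 Ffeed -1.98 Flat 0.03 Fz -4.13 yaw err deg 0.03 tilt [-0.0016 -0.     -1.    ] t 17.35 w 0.0214
```

View pics/i1.png

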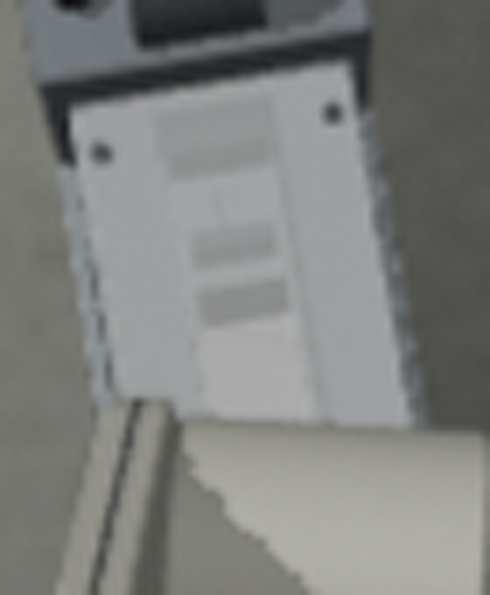

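Call:
drive_tool --targets '[{"tx": 0,"ty": 0,"tz": 0.5,"yaw": 0},{"tx": 0,"ty": 0,"tz": 0.5,"yaw": 0},{"tx": 0,"ty": 0,"tz": 0.5,"yaw": 0},{"tx": 0,"ty": 0,"tz": 0.5,"yaw": 0},{"tx": 0,"ty": 0,"tz": 0.7,"yaw": 0},{"tx": 0,"ty": 0,"tz": 0.8,"yaw": 0},{"tx": 0,"ty": 0,"tz": 0.8,"yaw": 0},{"tx": 0,"ty": 0,"tz": 0.8,"yaw": 0},{"tx": 0,"ty": 0,"tz": 0.8,"yaw": 0},{"tx": 0,"ty": 0,"tz": 0.4,"yaw": 0},{"tx": 0,"ty": 0,"tz": 0,"yaw": 0},{"tx": 0,"ty": 0,"tz": 0,"yaw": 0}]'

```text
time_s: 18.6
ee_pos: [0.5351, -0.0299, 0.0374]
tool_rot: [0.704, 0.064, -0.704, 0.064]
contact_force: [-0.2, 0.7, -1.2]
grip_width: 0.0215
```

```bash
python3 chk.py i2; python3 - <<'E'
from h import *
crop('top',210,65,290,180,5,'pics/i3.png')
E
```

```text
grip box x -148.8 y -0.2 nose x -43.8 under z mm 8.6 Ffeed -0.03 Flat 0.7 Fz -1.24 yaw err deg 0.02 tilt [ 6.e-04 -0.e+00 -1.e+00] t 18.6 w 0.0215
```

View pics/i2s.png

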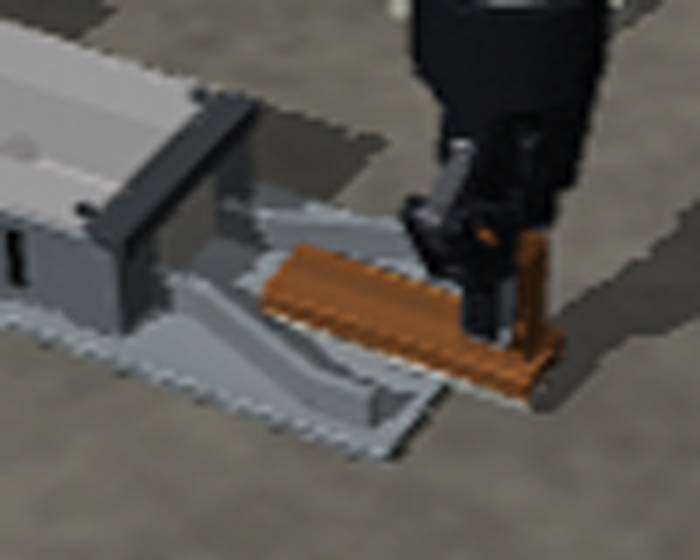

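View pics/i3.png

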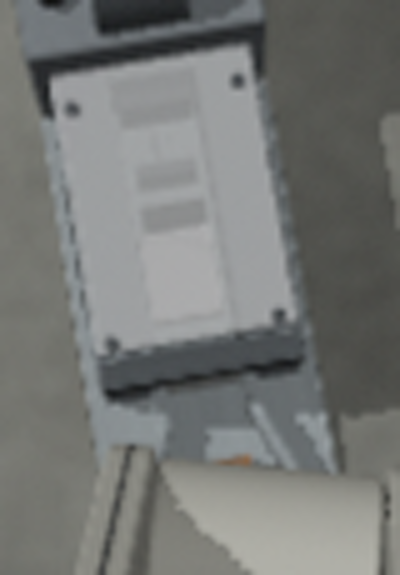

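The flap is upright again: in the side crop, (185,215) looks the same as at the start. The block sits against the pad band, at (185,275) in the top crop. Now I lift the pusher clear and compute the parking spot.

Call:
drive_tool --targets '[{"tx": -0.5,"ty": 0,"tz": 0,"yaw": 0},{"tx": -2,"ty": 0,"tz": 0,"yaw": 0},{"tx": -3,"ty": 0,"tz": 0,"yaw": 0},{"tx": -3,"ty": 0,"tz": 0,"yaw": 0},{"tx": -2,"ty": 0,"tz": 0,"yaw": 0},{"tx": -0.5,"ty": 0,"tz": 0,"yaw": 0},{"tx": 0,"ty": 0,"tz": 0,"yaw": 0}]'

```text
time_s: 19.45
ee_pos: [0.5353, -0.0298, 0.148]
tool_rot: [0.705, 0.064, -0.704, 0.064]
contact_force: [-0.6, -1.3, -1.1]
grip_width: 0.0212
```

```bash
python3 - <<'E'
from chk import *
chk(None)
p=np.array([.6815,-.003]);a=.18
e=np.array([np.cos(a),np.sin(a)]); l=np.array([-np.sin(a),np.cos(a)])
b=ray('top',(152,137),.014)[:2]; d=b-p; print('blank world',b,'box',d@e,d@l)
g=p+e*-.03+l*.135; print(g)
to(g[0],g[1],.15,a)
E
```

```text
grip box x -148.7 y -0.2 nose x -43.7 under z mm 119.2 Ffeed -0.8 Flat -1.2 Fz -1.09 yaw err deg 0.03 tilt [ 1.8e-03 -1.0e-04 -1.0e+00] t 19.45 w 0.0212
blank world [0.69309113 0.2722933 ] box 0.06068950074870073 0.2687704250052546
[0.6278157  0.12444801]
yaw -179.97 shift now axes [ -0.18 -13.51 -11.88] after turn [-0.18 13.52 11.87]
yaw 0.03 shift now axes [ -0.18 -13.51 -11.88] after turn [ -0.18 -13.52 -11.87]
pos [ 0.5353 -0.0298  0.148 ] F [-0.58 -1.32 -1.09] w 0.0212 t 19.45 toolx [ 1.8e-03 -1.0e-04 -1.0e+00] tooly [ 1.796e-01 -9.837e-01  5.000e-04] q6 1.312
```

Call:
drive_tool --targets '[{"tx": 0,"ty": -1,"tz": -1,"yaw": 0},{"tx": 0,"ty": -2.5,"tz": -2.2,"yaw": 0},{"tx": 0,"ty": -2.5,"tz": -2.2,"yaw": 0},{"tx": 0,"ty": -2.5,"tz": -2.2,"yaw": 0},{"tx": 0,"ty": -2.5,"tz": -2.2,"yaw": 0},{"tx": 0,"ty": -1.5,"tz": -1.2,"yaw": 0},{"tx": 0,"ty": -1,"tz": -0.9,"yaw": 0},{"tx": 0,"ty": 0,"tz": 0,"yaw": 0}]'

```text
time_s: 20.25
ee_pos: [0.6278, 0.1256, 0.1464]
tool_rot: [-0.704, -0.064, 0.704, -0.064]
contact_force: [0.1, -0.8, -1.4]
grip_width: 0.0215
```

Call:
drive_tool --targets '[{"tx": 2,"ty": 0,"tz": 0,"yaw": 0},{"tx": 3,"ty": 0,"tz": 0,"yaw": 0},{"tx": 3,"ty": 0,"tz": 0,"yaw": 0},{"tx": 2,"ty": 0,"tz": 0,"yaw": 0},{"tx": 1,"ty": 0,"tz": 0,"yaw": 0},{"tx": 0,"ty": 0,"tz": 0,"yaw": 0},{"tx": 0,"ty": 0,"tz": 0,"yaw": 0}]'

```text
time_s: 20.95
ee_pos: [0.628, 0.1239, 0.038]
tool_rot: [0.704, 0.064, -0.704, 0.064]
contact_force: [1.1, -0.4, -1.4]
grip_width: 0.021
```

```bash
python3 chk.py; python3 - <<'E'
from h import *
cv2.imwrite('pics/j1.png',r.camera('side')[:,:,::-1])
E
```

```text
grip box x -30.0 y 134.5 nose x 75.0 under z mm 9.2 Ffeed 1.05 Flat -0.62 Fz -1.41 yaw err deg -0.0 tilt [ 6.e-04  1.e-04 -1.e+00] t 20.95 w 0.021
```

View pics/j1.png

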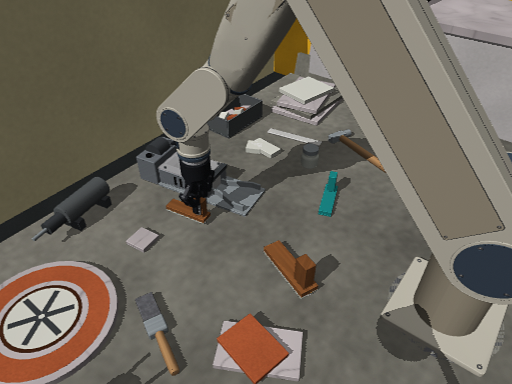

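The pusher is about 9 mm above the free bench beside the box, at (187,210), clear of the blank at (142,238) and the bed. I'll lower it to contact.

Call:
drive_tool --targets '[{"tx": 0.4,"ty": 0,"tz": 0,"yaw": 0},{"tx": 0.3,"ty": 0,"tz": 0,"yaw": 0},{"tx": 0.1,"ty": 0,"tz": 0,"yaw": 0},{"tx": 0,"ty": 0,"tz": 0,"yaw": 0}]'

```text
time_s: 21.4
ee_pos: [0.6275, 0.1244, 0.0293]
tool_rot: [-0.704, -0.064, 0.704, -0.064]
contact_force: [-0.3, -1.1, -1.2]
grip_width: 0.0211
```

Call:
drive_tool --targets '[{"tx": 0.1,"ty": 0,"tz": 0,"yaw": 0},{"tx": 0,"ty": 0,"tz": 0,"yaw": 0}]'

```text
time_s: 21.6
ee_pos: [0.6279, 0.1244, 0.0286]
tool_rot: [0.704, 0.064, -0.704, 0.064]
contact_force: [-0.4, 0.2, 1.2]
grip_width: 0.0213
```

Call:
drive_tool --targets '[{"tx": 0,"ty": 0,"tz": 0,"yaw": 0},{"tx": 0,"ty": 0,"tz": 0,"yaw": 0},{"tx": 0,"ty": 0,"tz": 0,"yaw": 0},{"tx": 0,"ty": 0,"tz": 0,"yaw": 0},{"tx": 0,"ty": 0,"tz": 0,"yaw": 0},{"tx": 0,"ty": 0,"tz": 0,"yaw": 0}]' --claw 0.7

```text
time_s: 22.2
ee_pos: [0.6276, 0.1244, 0.0283]
tool_rot: [0.704, 0.064, -0.704, 0.064]
contact_force: [-0.9, -0.7, 0.2]
grip_width: 0.0598
```

Call:
drive_tool --targets '[{"tx": -0.5,"ty": 0,"tz": 0,"yaw": 0},{"tx": -1.5,"ty": 0,"tz": 0,"yaw": 0},{"tx": -3,"ty": 0,"tz": 0,"yaw": 0},{"tx": -4,"ty": 0,"tz": 0,"yaw": 0},{"tx": -4,"ty": 0,"tz": 0,"yaw": 0},{"tx": -3,"ty": 0,"tz": 0,"yaw": 0},{"tx": 0,"ty": 0,"tz": 3,"yaw": 0},{"tx": 0,"ty": 0,"tz": 4,"yaw": 0},{"tx": 0,"ty": 0,"tz": 4,"yaw": 0},{"tx": 0,"ty": 0,"tz": 3,"yaw": 0},{"tx": 0,"ty": 0,"tz": 0,"yaw": 0},{"tx": 0,"ty": 0,"tz": 0,"yaw": 0}]'

```text
time_s: 23.4
ee_pos: [0.4904, 0.0993, 0.1898]
tool_rot: [0.705, 0.064, -0.703, 0.064]
contact_force: [0.2, -0.1, 0.6]
grip_width: 0.0599
```

```bash
python3 chk.py; python3 - <<'E'
from h import *
im=r.camera('side');cv2.imwrite('pics/k1.png',im[:,:,::-1])
im2=r.camera('top');cv2.imwrite('pics/k2.png',im2[:,:,::-1])
crop('side',140,130,270,230,6,'pics/k3.png',im)
E
```

```text
grip box x -169.7 y 134.9 nose x -64.7 under z mm 161.0 Ffeed 0.13 Flat -0.13 Fz 0.56 yaw err deg 0.03 tilt [ 2.5e-03  5.0e-04 -1.0e+00] t 23.4 w 0.0599
```

View pics/k3.png

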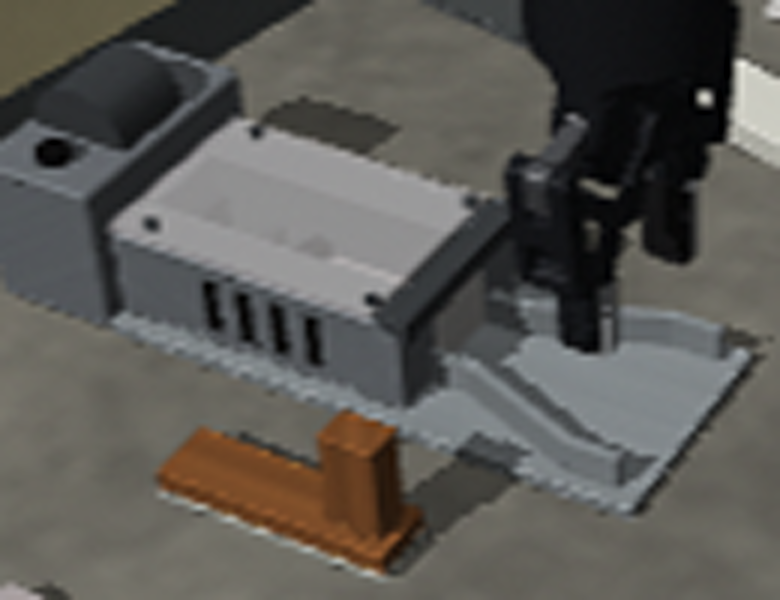

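View pics/k2.png

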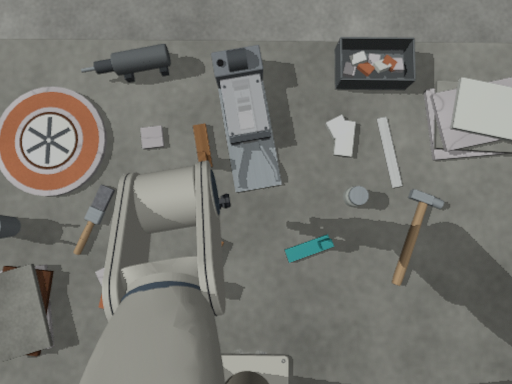

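The pusher stands upright beside the box (side crop (285,490), top view (202,143)). The bed is empty, the flap is shut, and the other items are at their starting pixels. One last crop checks the block, then I hand in.

```bash
python3 - <<'E'
from h import *
im=cv2.imread('pics/k2.png')[:,:,::-1]
p=np.array([.6815,-.003]);a=.18
e=np.array([np.cos(a),np.sin(a)]); l=np.array([-np.sin(a),np.cos(a)])
L=[np.r_[p+e*x+l*y,.024] for x in(.0387,.0887) for y in(.02,-.02)]
crop('top',210,65,290,160,6,'pics/k4.png',im,proj('top',L))
E
```

```text
(no output)
```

View pics/k4.png

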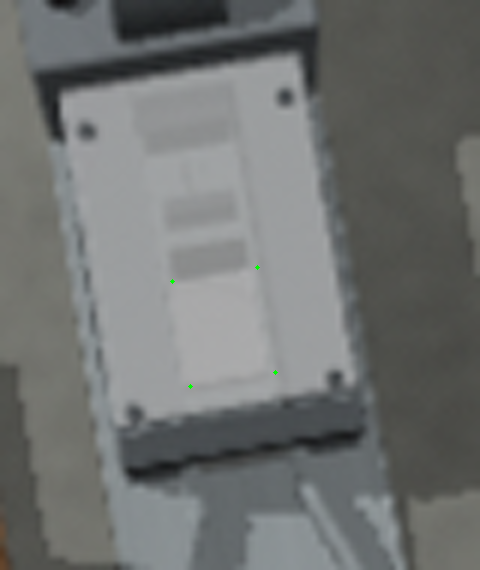

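The block (pale patch, 175–270 × 280–380) fills the predicted outline right up to the pad band at y≈278. Handing in.

```bash
python3 -c "
from plant import r
print(r.job_done(), r.get_obs()['time_s'])"
```

```text
the job is handed in; nothing more can be done
the job is handed in; nothing more can be done
```

The job is done and handed in at about 23.5 s of the 72 s allowed. The stone block is against the pad, the flap is shut, and the pusher stands beside the feed box.

- **Pusher:** I chose the small brown one and gripped it by the handle.
- **Pressing:** Sliding took about 2.5 N just before the pad. I held at a reading of about 12.7 N, so about 10 N extra. The measured travel after contact puts about 9 N on the pad. The highest single reading was about 14.7 N total, so the pad saw about 12 N at most.
- **Withdrawal:** I drew the pusher straight out, lifted it, and stood it on the bench left of the box. It is parallel to the box, with its centre line about 135 mm from the box's.

**Last checks:** The pictures show the block filling its predicted outline up to the pad. The flap looks as it did at the start, and the pusher is upright with the gripper clear. The other items I could see are at their starting places. The arm hid part of the lower left of the last top view, so I did not recheck the large brown pusher and the stacked tiles there.

The force readings carried about ±1 N of noise. No checks disagreed at the end.

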